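Stand the T-head rods in their cups

ROBOT

A 6-joint arm with a two-finger parallel gripper is mounted at the origin on a cart in front of the work surface, level with it; the furniture and walls round the work are solid. World frame = base frame: x ahead of the robot, y to its left, z up, the work surface at z = 0. Lengths are in mm, angles in rad, forces in N, time in s.
With the tool pointing down it reaches from about 375 to 900 mm from the base axis. Payload 3.1 kg.
Tool frame: the origin (TCP) lies midway between the tips of the shut fingers; the grasp point (between the pads) lies 19 mm behind it (bot.grip_point_offset is the distance from the TCP to the grasp point, in mm); z points along the fingers, y is the line along which they close (so a half turn about z gives the same grasp; the last joint's range is limited). The gripper opens to 85 mm and grips with 20 to 120 N. Pads are 22 mm wide; open, the fingers measure 114 mm over their backs; the gripper's body (76 mm by 85 mm) begins 54 mm behind the grasp point. The pads swing forward as they close: fully open they stand 13 mm farther back than shut.
Start: joints at [-1.425, 0.527, 1.433, -0, 1.181, -0.178], TCP at [198.88, -592.489, 231.31] pointing down, gripper open.
Joint ranges: [-3.08, 3.08], [-0.75, 2.2], [0.22, 2.44], [-1.43, 4.57], [0, 2.65], [-2.85, 2.85]. Speed limits (rad/s): [2.79, 2.79, 3.14, 3.14, 3.14, 3.14].

INTERFACE

Orientations are given as a rotation vector (axis times angle).
In Python, from rig import bot gives the robot as it stands. The module is installed in compiled form; this text tells all that it offers.
- The arm moves only by the tool step_arm, never from a script. Its argument "deltas" is a list of rows, each a list of 6 numbers: the shift along the tool's x, y, z in units of 0.12 m (1.0 is 0.12 m), then the turn, a rotation vector about the tool's x, y, z in units of 1.5 rad (1.0 is 1.5 rad). A call has 1 to 5 rows; each row is the pose to reach, as a shift and turn from the pose commanded when the call began, along the tool's axes at that moment; what a row does not reach only later rows make up. A row lasts 1/10 s, in which the tool goes at most 50 mm and 8.59 degrees, less where a joint would pass 70% of its speed; a pose out of reach is approached as far as the arm can. A call with a number of a shift or a turn outside -1 to 1 is refused whole. A call with a gripper value outside its range is refused whole. "fingers" is the opening in per cent of the stroke, from 0 (shut) to 100 (fully open), set as the call begins (left out, the last holds). The fingers move at their own pace and stop on an object; the grip force is fixed at half the most. Time passes only in rows, so rows that repeat a pose let the fingers close. It gives the time, the measured TCP pose, the force, the opening and the grip force at its end, in the units of the state.
- bot.sense(): the state, without advancing time (a new reading comes with each control period).
- bot.capture(name): name is "side" or "top"; returns a dict with "img" (420x560x3 uint8, red, green, blue), "range_z" (420x560 float32, mm along the optical axis (not along the pixel's ray), 0 where there is no reading), "fx", "fy", "cx", "cy" (pixels), "k1" (the pictures are not rectified: a ray, as slopes to the right and down, at radius r is drawn at 1 + k1 r^2 times it, then the intrinsics apply), "world_to_cam" (4x4, takes a point from world to camera coordinates). Camera axes: x right, y down, z forward; pixel columns grow to the right and rows downward; lengths in mm; the calibration is good to about 2 mm. A picture is of the moment at which its call begins.
- bot.hand_in(): hands the job in; it is judged then, once.
Trained networks look in a picture, given as the dict that the camera call returned (one of the last four; its "shot" number tells which), for a name from the list of things; names that differ only in an ending like _2 or _b are one class to them, and where a whole thing is asked for, a point or a joint stands for the part that bears it (a point fixed in the world has none). Each returns a list of dicts, best first, with "conf" (0 to 1); they miss things now and then, are a little off and sometimes report something else, mostly with a low value. They report only what shows in the picture. A call takes as long as a camera call.
- bot.spot_in(picture, target): "position" ([row, column] as shares, 0 to 1, of the picture: columns of its width, rows of its height, amid what is visible of it).
- bot.trace(picture, target): "pixels" (420x560 bool, what is visible of it) and "position" ([row, column] as shares, 0 to 1, of the picture: columns of its width, rows of its height, amid what is visible of it).
- bot.place_of(picture, target): "position" ([row, column] as shares, 0 to 1, of the picture: columns of its width, rows of its height: a listed point, or the origin of a listed thing).
The state is a dict: "clock": time; "joints": joint angles; "joint_vel": joint speeds; "joint_efforts": joint torques, N m; "position": TCP position; "eef_rot": TCP orientation; "ft_force": force on the tool from outside, world axes, zero at the start; "ft_torque": the same for the moment, N m; "width": finger opening in mm; "grip_force": force on a finger pad.
Only numpy, scipy, OpenCV 4.12 (cv2) and the standard library are available. Lean on these libraries where they do the work, as an engineer would, in place of code of your own. Each camera call takes 0.05 s, during which the arm holds its last target. There are 200 camera calls.

TASK

Take the timer off the tall stand and lay it flat on the worktop. Then put away every steel rod lying on the bench, the long ones in the cups of the tall stand and the short ones in the cups of the low stand: pick each up by its cross head, ease the grip so that it swings plumb, grip it again, and lower it foot first to the bottom of a cup, so that it stands there head up. Do not knock over the flask.

Things in the scene. Friction and masses are not known exactly. Their poses are not given: they have to be found in the camera images.
- long_1_head (a point): head of a long steel rod (180 mm over all, 0.2 kg; may be absent): an aluminium barrel 20 mm thick across the rod's end like the bar of a T, 32 mm long over the round 9 mm end bosses; grip over these. Point: barrel centre, 10 mm up when lying. x: along the rod, foot to head (up when standing); y: along the barrel. The rod turns about y in the fingers: held at a firm grip, swings plumb at an eased one
- long_1_foot (a point): centre of the end face of the same long rod's foot (a black rubber ferrule, 20 mm thick, 18 mm long; the steel shaft above it is 14 mm thick), 170 mm from the head's centre along the rod; axes as the head's
- long_2_head (a point): head of a long steel rod (180 mm over all, 0.2 kg; may be absent): an aluminium barrel 20 mm thick across the rod's end like the bar of a T, 32 mm long over the round 9 mm end bosses; grip over these. Point: barrel centre, 10 mm up when lying. x: along the rod, foot to head (up when standing); y: along the barrel. The rod turns about y in the fingers: held at a firm grip, swings plumb at an eased one
- long_2_foot (a point): centre of the end face of the same long rod's foot (a black rubber ferrule, 20 mm thick, 18 mm long; the steel shaft above it is 14 mm thick), 170 mm from the head's centre along the rod; axes as the head's
- short_1_head (a point): head of a short steel rod (130 mm over all, 0.15 kg; may be absent): an aluminium barrel 20 mm thick across the rod's end like the bar of a T, 32 mm long over the round 9 mm end bosses; grip over these. Point: barrel centre, 10 mm up when lying. x: along the rod, foot to head (up when standing); y: along the barrel. The rod turns about y in the fingers: held at a firm grip, swings plumb at an eased one
- short_1_foot (a point): centre of the end face of the same short rod's foot (a black rubber ferrule, 20 mm thick, 18 mm long; the steel shaft above it is 14 mm thick), 120 mm from the head's centre along the rod; axes as the head's
- short_2_head (a point): head of a short steel rod (130 mm over all, 0.15 kg; may be absent): an aluminium barrel 20 mm thick across the rod's end like the bar of a T, 32 mm long over the round 9 mm end bosses; grip over these. Point: barrel centre, 10 mm up when lying. x: along the rod, foot to head (up when standing); y: along the barrel. The rod turns about y in the fingers: held at a firm grip, swings plumb at an eased one
- short_2_foot (a point): centre of the end face of the same short rod's foot (a black rubber ferrule, 20 mm thick, 18 mm long; the steel shaft above it is 14 mm thick), 120 mm from the head's centre along the rod; axes as the head's
- tall_stand_cup1 (a point): inner floor centre of a cup of the tall stand (fixed; steel base plate 62 x 132 x 8 mm, two round open aluminium cups 70 mm apart along its y). Cup inside 40 mm in diameter, outside 48 mm; its floor 10 mm and its rim 105 mm above the worktop, mouth upward; z up, y from cup 2 to cup 1
- tall_stand_cup2 (a point): inner floor centre of a cup of the tall stand (fixed; steel base plate 62 x 132 x 8 mm, two round open aluminium cups 70 mm apart along its y). Cup inside 40 mm in diameter, outside 48 mm; its floor 10 mm and its rim 105 mm above the worktop, mouth upward; z up, y from cup 2 to cup 1
- low_stand_cup1 (a point): inner floor centre of a cup of the low stand (fixed; steel base plate 62 x 132 x 8 mm, two round open aluminium cups 70 mm apart along its y). Cup inside 40 mm in diameter, outside 48 mm; its floor 10 mm and its rim 70 mm above the worktop, mouth upward; z up, y from cup 2 to cup 1
- low_stand_cup2 (a point): inner floor centre of a cup of the low stand (fixed; steel base plate 62 x 132 x 8 mm, two round open aluminium cups 70 mm apart along its y). Cup inside 40 mm in diameter, outside 48 mm; its floor 10 mm and its rim 70 mm above the worktop, mouth upward; z up, y from cup 2 to cup 1
- timer_mid (a point): middle of the lab timer (flat white block, 60 x 62 x 16 mm, 0.08 kg), which lies across the mouths of the two cups of the tall stand at the start; x across its 60 mm width (grip here), y along its 62 mm, z up through its thickness; the point is 8 mm above its underside. There is free worktop for it between the two blue hotplates, about x 0.58, y -0.29; a fixed clear screen stands on the left from about y 0.46
- flask: conical flask, 87 mm across, 190 mm tall, loose bystander; origin at the centre of its underside, z up

How it is judged:
By the outcome, as a careful person would: the job done as asked, in the order asked, and still so for the second after the job is handed in, with the robot touching nothing.
Of long_1, long_2, short_1, short_2 only 3 to 4 are there at a start; the rules pass over those that are not, and their reading is None.
At some moment in a run one of long_1, long_2, short_1, short_2 may be knocked a few centimetres aside while the robot is not near it.
Once in a run the grip may slacken for a moment while it holds something.
It also fails if it takes over 210 s, if anything falls off the work surface, if the arm or the gripper's body presses on something with over 40 N, if the wrist force passes 120 N, or if a joint passes its speed limit or range.

## Working session

There is one attempt and no reset: what is moved stays moved. The work goes in short steps, Python scripts to look and compute and a tool call to move; the robot and the scene stay as the last step left them, time stands still between calls to the robot, and variables do not carry over. Pictures are saved under pics/ and viewed, at most 14 in all, crops included, and the job is handed in when it is done.

Besides the shell and the picture viewer there is one more tool, called after "Call:" by a JSON object that holds its "name" and its "arguments". step_arm: Moves the arm, as the interface text tells. Shifts and turns lie within -1 to 1; 1 stands for 0.12 m of shift or 1.5 rad of turn. Its arguments: {"type":"object","properties":{"deltas":{"type":"array","items":{"type":"array","items":{"type":"number"}}},"fingers":{"type":"number"}},"required":["deltas"]}

```bash
mkdir -p pics; cat > h.py <<'E'
import numpy as np, cv2
from scipy.spatial.transform import Rotation as R
from rig import bot
def K(c): return np.array([[c['fx'],0,c['cx']],[0,c['fy'],c['cy']],[0,0,1.]])
def ray(c,rc):
    u=rc[1]*560; v=rc[0]*420
    xd=(u-c['cx'])/c['fx']; yd=(v-c['cy'])/c['fy']; x,y=xd,yd
    for _ in range(20):
        s=1+c['k1']*(x*x+y*y); x,y=xd/s,yd/s
    return np.array([x,y,1.])
def onz(c,rc,z):
    """world point where the pixel's ray meets height z"""
    T=np.linalg.inv(c['world_to_cam']); d=T[:3,:3]@ray(c,rc); o=T[:3,3]
    return o+d*(z-o[2])/d[2]
def depthpt(c,rc):
    z=c['range_z'][min(419,int(rc[0]*420)),min(559,int(rc[1]*560))]
    T=np.linalg.inv(c['world_to_cam']); return T[:3,:3]@(ray(c,rc)*z)+T[:3,3]
def show(c,name): cv2.imwrite('pics/'+name,c['img'][:,:,::-1])
Z=dict(long_1_head=10,long_1_foot=10,short_1_head=10,short_1_foot=10,tall_stand_cup1=10,low_stand_cup1=10,timer_mid=113,flask=0)
def allof(c,names=Z,zz=None):
    for n in names:
        for d in bot.place_of(c,n):
            if d['conf']<.25: continue
            p=d['position']; w=onz(c,p,Z[n] if zz is None else zz)
            print(n,round(d['conf'],2),'px',int(p[1]*560),int(p[0]*420),'xyz',w.round(0),'depth',depthpt(c,p).round(0))
def move(dst,yaw=None):
    """units to go, in current tool axes, to a world TCP point; tool-down"""
    s=bot.sense(); r=R.from_rotvec(s['eef_rot'])
    d=r.inv().apply(np.array(dst)-s['position'])/120
    return d.round(3)
def st():
    s=bot.sense(); r=R.from_rotvec(s['eef_rot']); y=r.as_matrix()[:,1]
    print('t',round(s['clock'],2),'tcp',np.round(s['position'],1),'z',r.as_matrix()[:,2].round(3),'yaxis deg',np.degrees(np.arctan2(y[1],y[0])).round(1),'w',round(s['width'],1),'gf',round(s['grip_force'],1),'F',np.round(s['ft_force'],1),'J',np.round(s['joints'],2))
E
python3 - <<'E'
from h import *
st()
for n in('top','side'):
    c=bot.capture(n); show(c,n+'0.png'); print(n, np.linalg.inv(c['world_to_cam'])[:3,3].round(0)); allof(c)
E
```

```text
t 0.0 tcp [ 198.8 -591.8  230.3] z [-0.     0.002 -1.   ] yaxis deg -71.4 w 85.3 gf 0.0 F [-0.4 -0.1  0.5] J [-1.43  0.53  1.43  0.    1.18 -0.18]
top [ 409.  -36. 1261.]
long_1_head 0.74 px 158 257 xyz [450. 344.  10.] depth [450. 344.  10.]
long_1_foot 0.55 px 347 259 xyz [ 453. -235.   10.] depth [ 453. -234.   14.]
long_1_foot 0.54 px 210 261 xyz [440. 184.  10.] depth [440. 182.  18.]
short_1_head 0.73 px 232 275 xyz [398. 114.  10.] depth [398. 113.  21.]
short_1_head 0.36 px 271 205 xyz [616.   2.  10.] depth [617.   2.   7.]
short_1_foot 0.49 px 269 272 xyz [410.   2.  10.] depth [410.   2.  14.]
tall_stand_cup1 0.85 px 199 213 xyz [586. 224.  10.] depth [571. 202. 116.]
tall_stand_cup1 0.65 px 217 212 xyz [590. 169.  10.] depth [590. 169.  12.]
low_stand_cup1 0.94 px 253 208 xyz [607.  58.  10.] depth [607.  58.  12.]
low_stand_cup1 0.84 px 270 210 xyz [602.   5.  10.] depth [593.   3.  67.]
timer_mid 0.76 px 204 207 xyz [589. 191. 113.] depth [589. 190. 115.]
flask 0.76 px 251 150 xyz [798.  70.   0.] depth [776.  64.  70.]
side [  514. -1086.   946.]
long_1_head 0.42 px 23
[... 300 characters left out ...]
20. 118.  10.] depth [421. 109.  17.]
short_1_foot 0.72 px 228 324 xyz [ 435. -399.   10.] depth [ 435. -405.   18.]
short_1_foot 0.69 px 231 233 xyz [432. -18.  10.] depth [432.  -6.   0.]
short_1_foot 0.36 px 274 173 xyz [606. 348.  10.] depth [595. 180. 120.]
tall_stand_cup1 0.89 px 275 191 xyz [600. 220.  10.] depth [594. 128.  76.]
tall_stand_cup1 0.63 px 276 199 xyz [604. 168.  10.] depth [601. 129.  39.]
low_stand_cup1 0.89 px 278 216 xyz [602.  62.  10.] depth [597.  -3.  63.]
low_stand_cup1 0.78 px 281 232 xyz [607. -22.  10.] depth [601. -92.  71.]
timer_mid 0.55 px 274 173 xyz [595. 193. 113.] depth [594. 181. 121.]
flask 0.78 px 331 215 xyz [799.  71.   0.] depth [788.  24.  38.]
```

View pics/top0.png

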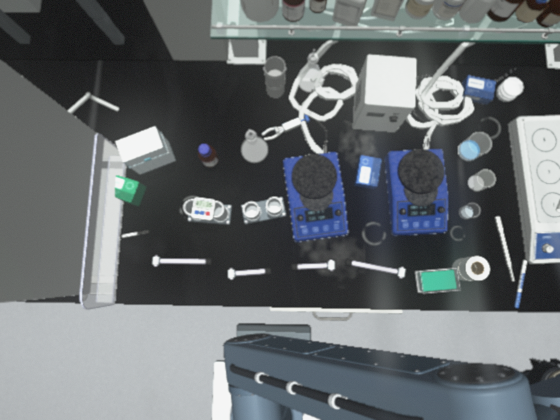

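View pics/side0.png

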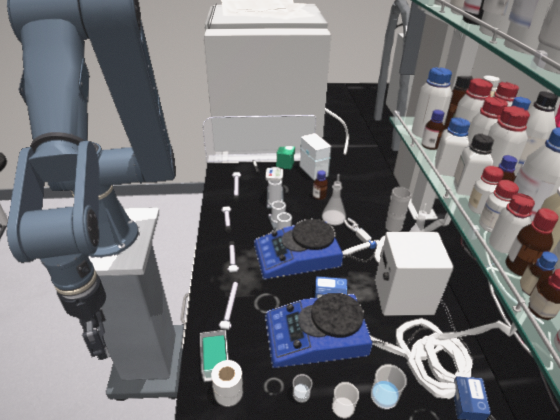

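The top view shows four rods. In (column, row) pixels:
- **Long:** head (156,261) to foot (210,261)
- **Short:** head (231,273) to foot (268,271)
- **Short:** foot (297,267) to head (331,265)
- **Long:** foot (352,263) to head (402,272)

The timer is at (204,207), the low cups at (250–277,208) and the flask at (253,147). The side view agrees. Next I'll refine with depth.

```bash
cat >> h.py <<'E'
def cloud(c):
    v,u=np.mgrid[0:420,0:560]; xd=(u+.5-c['cx'])/c['fx']; yd=(v+.5-c['cy'])/c['fy']; x,y=xd.copy(),yd.copy()
    for _ in range(10):
        s=1+c['k1']*(x*x+y*y); x,y=xd/s,yd/s
    z=c['range_z']; P=np.stack([x*z,y*z,z],-1); T=np.linalg.inv(c['world_to_cam'])
    W=P@T[:3,:3].T+T[:3,3]; W[z<=0]=np.nan; return W
def rods(c,verbose=True):
    """rods lying in the front strip, from brightness (black top, bright rods) and height"""
    W=cloud(c); g=c['img'].astype(int).min(2)
    m=((g>110)&(W[...,0]>370)&(W[...,0]<520)&(W[...,1]>-300)&(W[...,1]<420)&(W[...,2]<45)).astype(np.uint8)
    n,l,s,_=cv2.connectedComponentsWithStats(m,connectivity=8)
    for i in range(1,n):
        if s[i,4]<40: continue
        v,u=np.nonzero(l==i)
        P=np.array([onz(c,((a+.5)/420,(b+.5)/560),10) for a,b in zip(v,u)])[:,:2]
        ctr=P.mean(0); d=np.linalg.svd(P-ctr)[2][0]; t=(P-ctr)@d; q=(P-ctr)@[-d[1],d[0]]
        wid=lambda k:np.ptp(q[k])
        if wid(t<t.min()+20)>wid(t>t.max()-20): d=-d; t=-t   # d points to head
        print('bright part: n',s[i,4],'len',np.ptp(t).round(0),'headend',(ctr+d*(t.max())).round(0),'ctr',ctr.round(0),'ang',np.degrees(np.arctan2(d[1],d[0])).round(1),'zmax',np.nanmax(W[l==i][:,2]).round(0))
E
python3 - <<'E'
from h import *
c=bot.capture('top'); rods(c); W=cloud(c)
def box(m,n):
    P=W[m]; print(n,len(P),'x',np.nanpercentile(P[:,0],[1,50,99]).round(0),'y',np.nanpercentile(P[:,1],[1,50,99]).round(0),'z',np.nanpercentile(P[:,2],[1,50,99]).round(0))
X,Y,Zz=W[...,0],W[...,1],W[...,2]
box((Zz>98)&(Zz<140)&(X>520)&(X<680)&(Y>100)&(Y<300),'tall top')
box((Zz>110)&(Zz<140)&(X>520)&(X<680)&(Y>100)&(Y<300),'timer top')
box((Zz>60)&(Zz<80)&(X>540)&(X<660)&(Y>-45)&(Y<110),'low rims')
box((Zz>3)&(Zz<14)&(X>540)&(X<660)&(Y>-45)&(Y<110),'low base')
box((Zz>20)&(X>480)&(X<760)&(Y>-240)&(Y<-45),'hot1')
box((Zz>20)&(X>480)&(X<760)&(Y>-560)&(Y<-345),'hot2')
box((Zz>4)&(X>480)&(X<640)&(Y>-345)&(Y<-235),'gap')
for n,a in(('tall_stand_cup1',105),('low_stand_cup1',70)):
    for d in bot.trace(c,n)[:2]:
        m=d['pixels']; print(n,d['conf']); box(m,'mask')
        k=m&(abs(Zz-a)<8)
        if k.sum()>20: print(cv2.minAreaRect(W[k][:,:2].astype(np.float32)))
for d in bot.trace(c,'timer_mid')[:1]:
    k=d['pixels']&(Zz>108); print(cv2.minAreaRect(W[k][:,:2].astype(np.float32)))
cv2.imwrite('pics/crop.png',cv2.resize(c['img'][140:290,140:420,::-1],None,fx=2.85,fy=2.85,interpolation=cv2.INTER_CUBIC))
E
```

```text
bright part: n 335 len 163.0 headend [439. 363.] ctr [439. 289.] ang 90.5 zmax 24.0
bright part: n 243 len 114.0 headend [ 436. -195.] ctr [ 433. -145.] ang -86.1 zmax 23.0
bright part: n 106 len 57.0 headend [ 444. -246.] ctr [ 439. -274.] ang 79.3 zmax 24.0
bright part: n 243 len 114.0 headend [403. 128.] ctr [408.  79.] ang 95.7 zmax 23.0
tall top 542 x [556. 587. 616.] y [139. 193. 251.] z [100. 118. 123.]
timer top 453 x [556. 586. 616.] y [162. 193. 225.] z [112. 118. 123.]
low rims 151 x [572. 602. 631.] y [-30.  15.  83.] z [60. 68. 73.]
low base 536 x [543. 598. 650.] y [-41.  27. 106.] z [ 3.  8. 14.]
hot1 4448 x [515. 631. 755.] y [-221. -130.  -49.] z [ 28.  70. 102.]
hot2 4482 x [537. 647. 757.] y [-525. -431. -355.] z [ 24.  68. 102.]
gap 28 x [491. 580. 634.] y [-334. -270. -236.] z [4. 4. 6.]
tall_stand_cup1 0.7
mask 559 x [558. 580. 614.] y [130. 169. 260.] z [ -3.  15. 115.]
((583.2347412109375, 195.6846466064453), (117.83634948730469, 54.337158203125), 86.06172180175781)
low_stand_cup1 0.91
mask 873 x [560. 599. 637.] y [-39.  27.  92.] z [-3. 11. 71.]
((601.5975952148438, 26.560909271240234), (46.63786315917969, 116.5535888671875), 11.913254737854004)
((0.0, 0.0), (0.0, 0.0), 0.0)
```

View pics/crop.png

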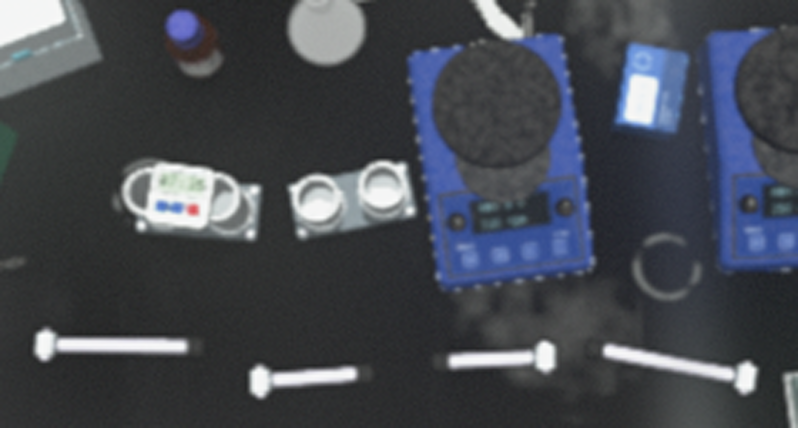

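The crop confirms it: all four rods, the tall stand with the timer tilted about −5°, and the low stand turned about +12°. I'll start with the timer.

Call:
{"name": "step_arm", "arguments": {"deltas": [[1,-1,0,0,0,-0.5],[1,-1,0,0,0,-0.5],[1,-1,0,0,0,-0.5],[1,-1,0,0,0,-0.5],[1,-1,0,0,0,-0.5]], "fingers": 100}}

```text
clock: 1.6
position: [275.6, -436.7, 231.4]
eef_rot: [-2.69, -1.619, -0.002]
ft_force: [0.1, 0.1, 0.6]
width: 85.2
grip_force: 0.0
```

Call:
{"name": "step_arm", "arguments": {"deltas": [[1,0.3,0,0,0,-0.273],[1,0.3,0,0,0,-0.273],[1,0.3,0,0,0,-0.273],[1,0.3,0,0,0,-0.273]]}}

```text
clock: 2.0
position: [365.0, -349.5, 231.4]
eef_rot: [-2.31, -2.128, -0.001]
ft_force: [0.4, -0.7, -0.4]
width: 85.4
grip_force: 0.0
```

```bash
python3 -c "
from h import *
st(); print(move([586,193,230]))"
```

```text
t 2.0 tcp [ 365.  -349.5  231.4] z [ 0.     0.001 -1.   ] yaxis deg -4.7 w 85.4 gf 0.0 F [ 0.4 -0.7 -0.4] J [-0.99  0.37  1.73  0.    1.05 -0.9 ]
[4.657 1.465 0.017]
```

Call:
{"name": "step_arm", "arguments": {"deltas": [[0.93,0.29,0,0,0,0],[0.93,0.29,0,0,0,0],[0.93,0.29,0,0,0,0]]}}

```text
clock: 2.3
position: [407.6, -241.0, 231.2]
eef_rot: [-2.314, -2.121, -0.001]
ft_force: [0.2, -0.0, -0.6]
width: 85.2
grip_force: 0.0
```

Call:
{"name": "step_arm", "arguments": {"deltas": [[0.93,0.29,0,0,0,0],[0.93,0.29,0,0,0,0],[0.93,0.29,0,0,0,0]]}}

```text
clock: 2.6
position: [452.6, -133.3, 231.4]
eef_rot: [-2.315, -2.123, -0.001]
ft_force: [-0.4, -1.0, 0.3]
width: 85.6
grip_force: 0.0
```

Call:
{"name": "step_arm", "arguments": {"deltas": [[0.93,0.29,0,0,0,0],[0.93,0.29,0,0,0,0],[0.93,0.29,0,0,0,0]]}}

```text
clock: 2.9
position: [497.8, -25.4, 231.6]
eef_rot: [2.315, 2.123, 0.002]
ft_force: [-0.6, 0.2, -0.6]
width: 85.1
grip_force: 0.0
```

Call:
{"name": "step_arm", "arguments": {"deltas": [[0.93,0.29,0,0,0,0],[0.93,0.29,0,0,0,0],[0.93,0.29,0,0,0,0]]}}

```text
clock: 3.2
position: [542.9, 82.9, 231.6]
eef_rot: [2.314, 2.123, 0.004]
ft_force: [0.1, 0.1, -0.2]
width: 85.6
grip_force: 0.0
```

Call:
{"name": "step_arm", "arguments": {"deltas": [[0.93,0.29,0,0,0,0],[0.93,0.29,0,0,0,0],[0.93,0.29,0,0,0,0],[0.93,0.29,0,0,0,0]]}}

```text
clock: 3.6
position: [586.5, 189.8, 231.1]
eef_rot: [2.314, 2.124, 0.001]
ft_force: [-0.5, -1.4, 0.6]
width: 85.8
grip_force: 0.0
```

```bash
python3 -c "
from h import *
st(); print(move([586,193,100]))
c=bot.capture('side');show(c,'s1.png');cv2.imwrite('pics/s1.png',cv2.resize(c['img'][90:260,180:360,::-1],None,fx=3.4,fy=3.4)); allof(c,['timer_mid','tall_stand_cup1'])"
```

```text
t 3.6 tcp [586.5 189.8 231.1] z [ 0.001 -0.    -1.   ] yaxis deg -4.9 w 85.8 gf 0.0 F [-0.5 -1.4  0.6] J [ 0.13  0.52  1.46 -0.    1.17  0.22]
[ 0.026 -0.007  1.092]
timer_mid 0.5 px 272 172 xyz [588. 199. 113.] depth [588. 192. 118.]
tall_stand_cup1 0.94 px 275 197 xyz [600. 179.  10.] depth [597. 131.  46.]
tall_stand_cup1 0.84 px 273 193 xyz [592. 204.  10.] depth [588. 133.  62.]
```

View pics/s1.png

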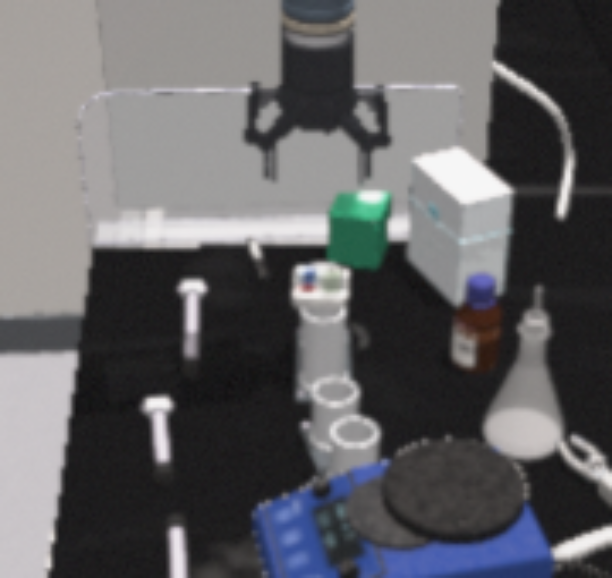

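The gripper hangs over the timer (crop ~(320,285)), with the fingers to either side along x. I'll go down and grip.

Call:
{"name": "step_arm", "arguments": {"deltas": [[0.02,0,0.4,0,0,0],[0.02,0,0.75,0,0,0],[0.02,0,0.75,0,0,0]]}}

```text
clock: 4.05
position: [580.6, 188.1, 136.0]
eef_rot: [-2.314, -2.114, 0.018]
ft_force: [-0.9, 0.4, 0.6]
width: 85.0
grip_force: 0.0
```

Call:
{"name": "step_arm", "arguments": {"deltas": [[0,0,0.15,0,0,0],[0,0,0.34,0,0,0],[0,0,0.34,0,0,0]]}}

```text
clock: 4.35
position: [584.5, 189.3, 100.0]
eef_rot: [-2.317, -2.119, 0.005]
ft_force: [-0.7, 0.6, 0.0]
width: 85.7
grip_force: 0.0
```

Call:
{"name": "step_arm", "arguments": {"deltas": [[0,0,0,0,0,0],[0,0,0,0,0,0],[0,0,0,0,0,0],[0,0,0,0,0,0],[0,0,0,0,0,0]], "fingers": 0}}

```text
clock: 4.85
position: [587.7, 190.7, 103.4]
eef_rot: [2.314, 2.12, 0.006]
ft_force: [0.3, -1.8, 7.1]
width: 58.3
grip_force: 65.5
```

Call:
{"name": "step_arm", "arguments": {"deltas": [[0,0,0,0,0,0],[0,0,0,0,0,0],[0,0,0,0,0,0]]}}

```text
clock: 5.15
position: [587.7, 190.7, 103.4]
eef_rot: [2.314, 2.12, 0.006]
ft_force: [-0.0, -1.7, 6.5]
width: 58.4
grip_force: 65.5
```

Call:
{"name": "step_arm", "arguments": {"deltas": [[0,0,-0.15,0,0,0],[0,0,-0.4,0,0,0],[0,0,-0.7,0,0,0],[0,0,-0.95,0,0,0],[0,0,-0.95,0,0,0]]}}

```text
clock: 5.65
position: [588.9, 191.4, 220.6]
eef_rot: [2.311, 2.118, 0.015]
ft_force: [1.1, -0.0, -0.9]
width: 58.4
grip_force: 64.8
```

Call:
{"name": "step_arm", "arguments": {"deltas": [[-0.2,0.02,0,0,0,0],[-0.45,0.04,0,0,0,0],[-0.72,0.06,0,0,0,0],[-1,0.073,0,0,0,0]]}}

```text
clock: 6.05
position: [583.2, 69.7, 214.2]
eef_rot: [-2.315, -2.123, 0.001]
ft_force: [0.7, 0.5, -1.0]
width: 58.4
grip_force: 64.7
```

Call:
{"name": "step_arm", "arguments": {"deltas": [[-0.3,0.02,0,0,0,0],[-0.6,0.04,0,0,0,0],[-1,0.073,0,0,0,0]]}}

```text
clock: 6.35
position: [581.1, -49.9, 214.1]
eef_rot: [-2.313, -2.123, 0.0]
ft_force: [0.7, -0.1, -1.6]
width: 58.5
grip_force: 64.7
```

Call:
{"name": "step_arm", "arguments": {"deltas": [[-0.3,0.02,0,0,0,0],[-0.6,0.04,0,0,0,0],[-1,0.073,0,0,0,0]]}}

```text
clock: 6.65
position: [579.4, -170.2, 214.1]
eef_rot: [-2.314, -2.122, -0.0]
ft_force: [0.5, -0.2, -0.2]
width: 58.1
grip_force: 64.7
```

Call:
{"name": "step_arm", "arguments": {"deltas": [[-0.3,0.02,0,0,0,0],[-0.6,0.04,0,0,0,0],[-0.85,0.073,0,0,0,0],[-1,0.073,0,0,0,0],[-1,0.073,0,0,0,0]]}}

```text
clock: 7.15
position: [578.0, -292.6, 214.0]
eef_rot: [-2.319, -2.119, 0.001]
ft_force: [-0.2, 0.4, -0.8]
width: 58.1
grip_force: 64.7
```

```bash
python3 - <<'E'
from h import *
st(); print(move([580,-288,2]))
c=bot.capture('side');cv2.imwrite('pics/s2.png',cv2.resize(c['img'][90:400,180:480,::-1],None,fx=2,fy=2))
c=bot.capture('top'); print(onz(c,(209.5/420,252.3/560),70),onz(c,(205.3/420,274.4/560),70))
rods(c)
for n,a in(('tall_stand_cup1',105),('low_stand_cup1',70)):
    for d in bot.place_of(c,n)[:2]: print(n,d['conf'].__round__(2),onz(c,d['position'],10).round(0))
    for d in bot.spot_in(c,n)[:2]: print('spot',n,d['conf'].__round__(2),onz(c,d['position'],a/2).round(0))
cv2.imwrite('pics/t2.png',cv2.resize(c['img'][180:250,170:300,::-1],None,fx=6,fy=6,interpolation=cv2.INTER_CUBIC))
E
```

```text
t 7.15 tcp [ 578.  -292.6  214. ] z [-0. -0. -1.] yaxis deg -5.2 w 58.1 gf 64.7 F [-0.2  0.4 -0.8] J [-0.64  0.58  1.39 -0.    1.18 -0.55]
[0.04  0.014 1.767]
[593.56181946  56.39115906  70.        ] [607.30203786  -8.90287659  70.        ]
bright part: n 333 len 164.0 headend [439. 363.] ctr [439. 290.] ang 90.4 zmax 24.0
bright part: n 200 len 110.0 headend [ 440. -195.] ctr [ 434. -142.] ang -83.9 zmax 22.0
tall_stand_cup1 0.77 [594. 164.  10.]
tall_stand_cup1 0.75 [589. 222.  10.]
spot tall_stand_cup1 0.64 [585. 187.  52.]
low_stand_cup1 0.98 [605.  78.  10.]
low_stand_cup1 0.65 [613.  -1.  10.]
spot low_stand_cup1 0.61 [600.  32.  35.]
spot low_stand_cup1 0.31 [787.  68.  35.]
```

View pics/s2.png

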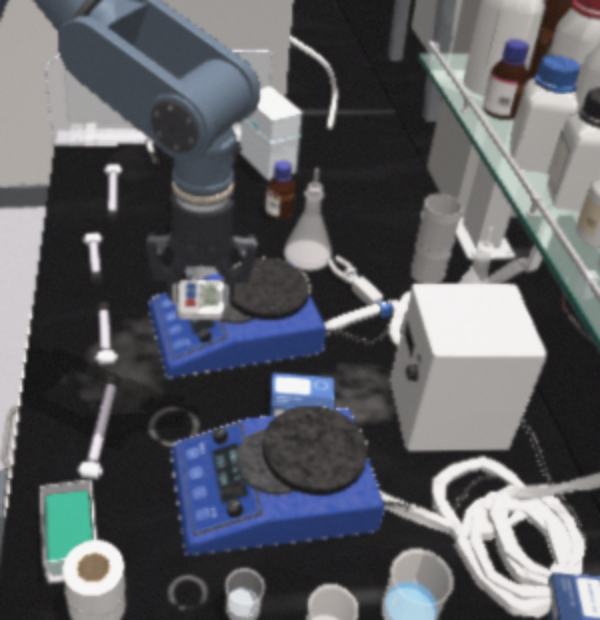

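View pics/t2.png

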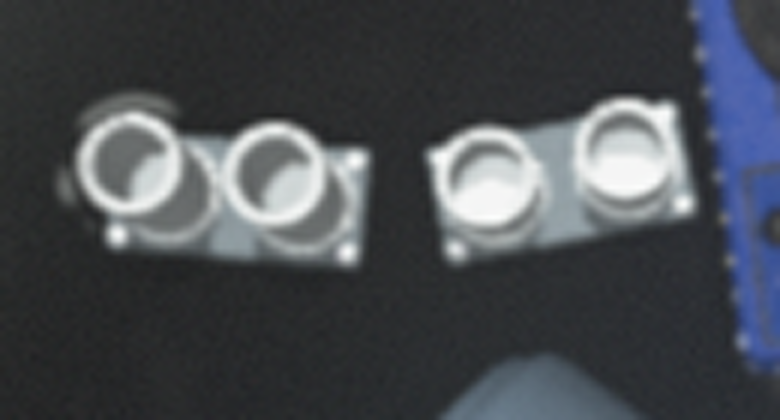

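The timer is held level and the hotplate gap below is free. The rim centres in the top crop are (130,163), (275,174), (487,177) and (627,153). Lowering now.

Call:
{"name": "step_arm", "arguments": {"deltas": [[0.04,0.01,0.3,0,0,0],[0.04,0.01,0.65,0,0,0],[0.04,0.01,1,0,0,0],[0.04,0.01,1,0,0,0]]}}

```text
clock: 7.85
position: [576.2, -281.6, 88.6]
eef_rot: [-2.305, -2.114, 0.004]
ft_force: [-1.4, 1.0, -1.0]
width: 58.4
grip_force: 64.9
```

Call:
{"name": "step_arm", "arguments": {"deltas": [[0,0,0.3,0,0,0],[0,0,0.5,0,0,0],[0,0,0.65,0,0,0],[0,0,0.73,0,0,0],[0,0,0.73,0,0,0]]}}

```text
clock: 8.35
position: [580.6, -285.4, 7.3]
eef_rot: [-2.316, -2.123, 0.0]
ft_force: [0.0, -0.3, -1.4]
width: 58.2
grip_force: 65.0
```

```bash
python3 - <<'E'
from h import *
st(); c=bot.capture('top')
for u,v,z in((191.7,207.2,105),(215.8,209,105),(251.2,209.5,70),(274.5,205.5,70)): print(onz(c,(v/420,u/560),z).round(1))
W=cloud(bot.capture('side'))
k=(W[...,2]>-20)&(W[...,0]>500)&(W[...,0]<660)&(W[...,1]>-345)&(W[...,1]<-300)
print(np.nanpercentile(W[k],[5,50,95],axis=0).round(0))
E
```

```text
t 8.35 tcp [ 580.6 -285.4    7.3] z [-0.  0. -1.] yaxis deg -5.0 w 58.2 gf 65.0 F [ 0.  -0.3 -1.4] J [-0.63  0.85  1.51  0.    0.78 -0.54]
[591.9 229.  105. ]
[587.8 159.  105. ]
[593.5  59.7  70. ]
[606.7  -9.2  70. ]
[[ 512. -340.   -0.]
 [ 567. -317.  226.]
 [ 620. -302.  379.]]
```

Call:
{"name": "step_arm", "arguments": {"deltas": [[0,0,0.02,0,0,0],[0,0,0.04,0,0,0],[0,0,0.05,0,0,0]]}}

```text
clock: 8.75
position: [580.4, -285.9, 1.4]
eef_rot: [2.316, 2.122, 0.0]
ft_force: [-1.0, 0.5, -1.2]
width: 58.4
grip_force: 65.0
```

Call:
{"name": "step_arm", "arguments": {"deltas": [[0,0,0.01,0,0,0],[0,0,0.02,0,0,0],[0,0,0.02,0,0,0]]}}

```text
clock: 9.05
position: [580.2, -285.8, -1.4]
eef_rot: [-2.317, -2.122, 0.0]
ft_force: [-0.6, -0.4, 0.5]
width: 58.7
grip_force: 65.0
```

Call:
{"name": "step_arm", "arguments": {"deltas": [[0,0,0.01,0,0,0],[0,0,0.015,0,0,0],[0,0,0.015,0,0,0]]}}

```text
clock: 9.35
position: [580.3, -285.8, -1.5]
eef_rot: [2.316, 2.122, 0.0]
ft_force: [-4.0, 1.1, 9.2]
width: 58.3
grip_force: 66.1
```

Call:
{"name": "step_arm", "arguments": {"deltas": [[0,0,0,0,0,0],[0,0,0,0,0,0],[0,0,0,0,0,0],[0,0,0,0,0,0]], "fingers": 100}}

```text
clock: 9.75
position: [580.1, -285.6, -3.7]
eef_rot: [-2.316, -2.122, 0.0]
ft_force: [1.4, 0.3, -0.3]
width: 85.2
grip_force: 0.0
```

Call:
{"name": "step_arm", "arguments": {"deltas": [[0,0,-0.3,0,0,0],[0,0,-0.7,0,0,0],[0,0,-1,0,0,0],[0,0,-1,0,0,0]]}}

```text
clock: 10.15
position: [583.7, -288.1, 122.6]
eef_rot: [2.308, 2.114, 0.004]
ft_force: [0.1, -1.0, 0.6]
width: 85.5
grip_force: 0.0
```

Call:
{"name": "step_arm", "arguments": {"deltas": [[0.1,-0.4,-0.2,0,0,0],[0.25,-0.8,-0.3,0,0,0],[0.25,-1,-0.3,0,0,0],[0.25,-1,-0.3,0,0,0]]}}

```text
clock: 10.55
position: [458.4, -242.4, 152.1]
eef_rot: [-2.312, -2.116, 0.002]
ft_force: [0.6, 0.5, -0.3]
width: 85.6
grip_force: 0.0
```

```bash
python3 - <<'E'
from h import *
st(); c=bot.capture('side'); cv2.imwrite('pics/s3.png',cv2.resize(c['img'][130:340,180:380,::-1],None,fx=2.8,fy=2.8))
allof(c,['long_1_head','long_1_foot','short_1_head','short_1_foot']);allof(c,['timer_mid'],8)
c=bot.capture('top'); rods(c)
E
```

```text
t 10.55 tcp [ 458.4 -242.4  152.1] z [-0.006  0.004 -1.   ] yaxis deg -5.1 w 85.6 gf 0.0 F [ 0.6  0.5 -0.3] J [-0.7   0.5   1.77 -0.    0.87 -0.61]
timer_mid 0.65 px 279 289 xyz [ 582. -281.    8.] depth [ 581. -287.   15.]
bright part: n 336 len 164.0 headend [439. 363.] ctr [439. 290.] ang 90.4 zmax 23.0
bright part: n 241 len 114.0 headend [ 436. -195.] ctr [ 433. -145.] ang -86.0 zmax 24.0
bright part: n 123 len 58.0 headend [401. 129.] ctr [405. 108.] ang 103.0 zmax 27.0
```

View pics/s3.png

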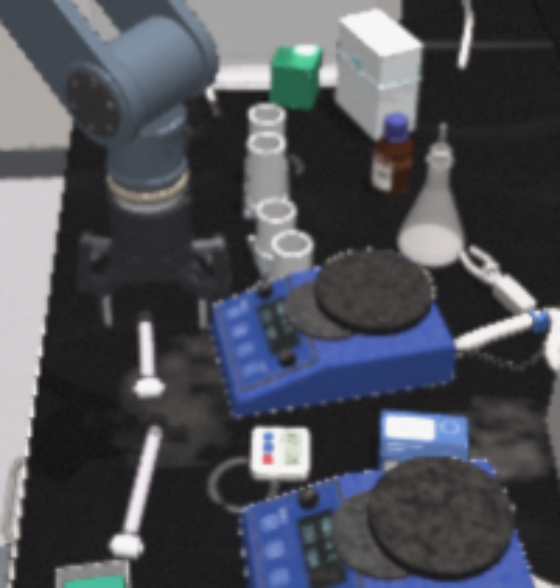

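The timer lies flat at about (582,−285), between the hotplates (crop (280,450)). Next is the near short rod, with its head at about (435,−185).

Call:
{"name": "step_arm", "arguments": {"deltas": [[0.46,-0.24,0.2,0,0,-0.105],[0.46,-0.24,0.5,0,0,-0.105],[0.46,-0.24,0.75,0,0,-0.105],[0.46,-0.24,0.75,0,0,-0.105]]}}

```text
clock: 11.3
position: [437.8, -186.1, 59.6]
eef_rot: [-2.136, -2.293, 0.001]
ft_force: [0.1, -1.0, 0.2]
width: 85.6
grip_force: 0.0
```

```bash
python3 - <<'E'
from h import *
st(); print(move([435,-185,-2])); c=bot.capture('side'); allof(c,['short_1_head','short_1_foot'])
cv2.imwrite('pics/s4.png',cv2.resize(c['img'][170:340,180:300,::-1],None,fx=3.5,fy=3.5))
E
```

```text
t 11.3 tcp [ 437.8 -186.1   59.6] z [-0.006  0.005 -1.   ] yaxis deg 4.1 w 85.6 gf 0.0 F [ 0.1 -1.   0.2] J [-0.64  0.64  1.93 -0.    0.58 -0.71]
[ 0.008 -0.019  0.513]
```

View pics/s4.png

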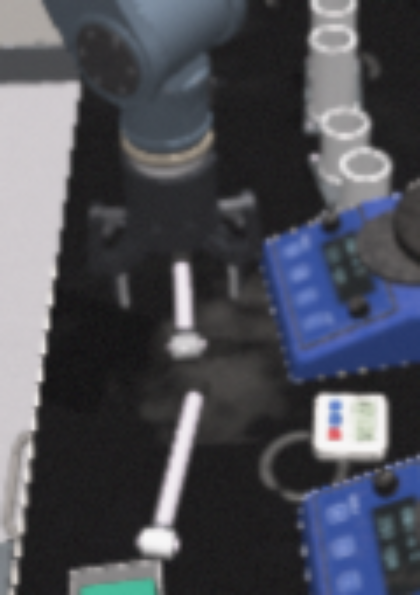

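The head (crop (187,345)) is centred between the fingers. Going down to grip.

Call:
{"name": "step_arm", "arguments": {"deltas": [[0.01,-0.02,0.2,0,0,0],[0.01,-0.02,0.4,0,0,0],[0.01,-0.02,0.51,0,0,0],[0.01,-0.02,0.51,0,0,0]]}}

```text
clock: 11.85
position: [437.8, -187.7, 1.6]
eef_rot: [2.142, 2.296, 0.0]
ft_force: [-0.2, -0.6, -0.3]
width: 85.2
grip_force: 0.0
```

Call:
{"name": "step_arm", "arguments": {"deltas": [[0,0,0,0,0,0],[0,0,0,0,0,0],[0,0,0,0,0,0],[0,0,0,0,0,0],[0,0,0,0,0,0]], "fingers": 0}}

```text
clock: 12.35
position: [437.5, -187.3, 2.7]
eef_rot: [2.141, 2.296, 0.0]
ft_force: [-1.2, 0.2, 7.0]
width: 29.0
grip_force: 58.6
```

Call:
{"name": "step_arm", "arguments": {"deltas": [[0,0,0,0,0,0],[0,0,0,0,0,0],[0,0,0,0,0,0]]}}

```text
clock: 12.65
position: [437.5, -187.3, 2.7]
eef_rot: [2.141, 2.296, 0.0]
ft_force: [-0.8, 0.2, 8.9]
width: 29.0
grip_force: 58.6
```

Call:
{"name": "step_arm", "arguments": {"deltas": [[0,0,-0.15,0,0,0],[0,0,-0.4,0,0,0],[0,0,-0.7,0,0,0],[0,0,-1,0,0,0],[0,0,-1,0,0,0]]}}

```text
clock: 13.15
position: [439.3, -188.4, 125.6]
eef_rot: [2.136, 2.291, 0.002]
ft_force: [0.1, 0.3, -2.8]
width: 29.3
grip_force: 59.4
```

Call:
{"name": "step_arm", "arguments": {"deltas": [[0,0,-0.2,0,0,0],[0,0,-0.5,0,0,0],[0,0,-0.8,0,0,0],[0,0,-0.8,0,0,0],[0,0,-0.8,0,0,0]]}}

```text
clock: 13.65
position: [436.6, -186.6, 217.3]
eef_rot: [2.142, 2.298, -0.0]
ft_force: [-1.0, 1.6, -1.2]
width: 29.0
grip_force: 59.6
```

Call:
{"name": "step_arm", "arguments": {"deltas": [[0,0,0,0,0,0],[0,0,0,0,0,0]], "fingers": 33}}

```text
clock: 13.85
position: [435.8, -186.1, 215.8]
eef_rot: [-2.14, -2.295, 0.001]
ft_force: [0.2, -0.3, -1.7]
width: 29.1
grip_force: 59.6
```

```bash
python3 - <<'E'
from h import *
st(); c=bot.capture('side')
cv2.imwrite('pics/s5.png',cv2.resize(c['img'][120:340,180:330,::-1],None,fx=2.7,fy=2.7))
E
```

```text
t 13.85 tcp [ 435.8 -186.1  215.8] z [-0.003  0.002 -1.   ] yaxis deg 4.0 w 29.1 gf 59.6 F [ 0.2 -0.3 -1.7] J [-0.64  0.35  1.82 -0.    0.98 -0.71]
```

View pics/s5.png

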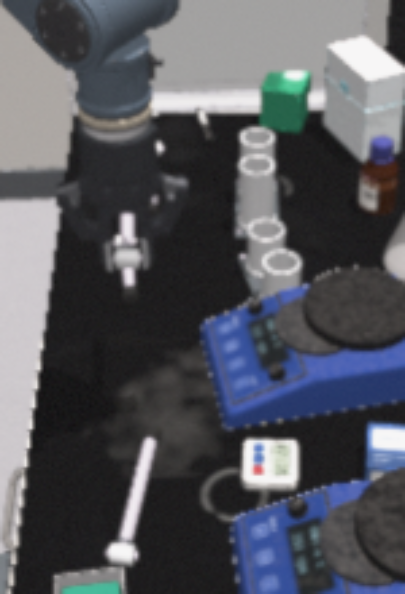

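The rod is still held out level, away from the camera (head at crop (127,258)). I'll ease the grip in small steps.

Call:
{"name": "step_arm", "arguments": {"deltas": [[0,0,0,0,0,0],[0,0,0,0,0,0]], "fingers": 35}}

```text
clock: 14.1
position: [436.7, -186.7, 216.8]
eef_rot: [-2.141, -2.297, 0.0]
ft_force: [-1.0, 0.2, -1.3]
width: 30.0
grip_force: 39.7
```

```bash
cat >> h.py <<'E'
def held(c=None):
    """cloud below/around the grip: extent of what hangs in the fingers"""
    s=bot.sense(); p=s['position']; c=c or bot.capture('side'); W=cloud(c)
    k=(abs(W[...,0]-p[0])<25)&(abs(W[...,1]-p[1])<190)&(W[...,2]>25)&(W[...,2]<p[2]+10)
    P=W[k]; P=P[~np.isnan(P[:,0])]
    print('t',round(s['clock'],2),'gf',round(s['grip_force'],1),'w',round(s['width'],1),'n',len(P))
    if len(P)>5:
        print('rel lo/hi',(np.percentile(P,[2,98],axis=0)-p).round(0).tolist())
        for a in range(-180,30,30):
            q=P[(P[:,2]-p[2]>=a)&(P[:,2]-p[2]<a+30)]
            if len(q)>2: print('  dz',a,len(q),(np.median(q,0)-p).round(0))
E
python3 -c "
from h import *
held()"
```

```text
t 14.1 gf 39.7 w 30.0 n 41
rel lo/hi [[-17.0, -15.0, 2.0], [22.0, 78.0, 10.0]]
  dz 0 40 [-1. -7.  8.]
```

Call:
{"name": "step_arm", "arguments": {"deltas": [[0,0,0,0,0,0],[0,0,0,0,0,0]], "fingers": 35.6}}

```text
clock: 14.35
position: [437.0, -186.8, 217.5]
eef_rot: [-2.142, -2.298, -0.0]
ft_force: [0.1, 0.8, -1.9]
width: 30.2
grip_force: 30.0
```

```bash
python3 -c "
from h import *
held()"
```

```text
t 14.35 gf 30.0 w 30.2 n 43
rel lo/hi [[-20.0, -15.0, 1.0], [22.0, 77.0, 10.0]]
  dz 0 43 [ 2. -7.  8.]
```

Call:
{"name": "step_arm", "arguments": {"deltas": [[0,0,0,0,0,0],[0,0,0,0,0,0],[0,0,0,0,0,0]], "fingers": 36.3}}

```text
clock: 14.7
position: [436.9, -186.8, 217.6]
eef_rot: [2.142, 2.298, 0.0]
ft_force: [0.2, -0.0, -1.9]
width: 31.0
grip_force: 18.7
```

```bash
python3 -c "
from h import *
held()"
```

```text
t 14.7 gf 18.7 w 31.0 n 46
rel lo/hi [[-22.0, -14.0, 0.0], [22.0, 74.0, 10.0]]
  dz 0 45 [ 3. -8.  8.]
```

Call:
{"name": "step_arm", "arguments": {"deltas": [[0,0,0,0,0,0],[0,0,0,0,0,0],[0,0,0,0,0,0]], "fingers": 36.7}}

```text
clock: 15.05
position: [436.9, -186.8, 217.5]
eef_rot: [-2.142, -2.298, -0.0]
ft_force: [-0.2, 0.6, -2.2]
width: 31.3
grip_force: 12.3
```

```bash
python3 -c "
from h import *
held()"
```

```text
t 15.05 gf 12.3 w 31.3 n 38
rel lo/hi [[-20.0, -15.0, -98.0], [20.0, 97.0, 10.0]]
  dz -90 4 [ -3.  69. -65.]
  dz 0 32 [  3. -10.   7.]
```

Call:
{"name": "step_arm", "arguments": {"deltas": [[0,0,0,0,0,0],[0,0,0,0,0,0],[0,0,0,0,0,0],[0,0,0,0,0,0],[0,0,0,0,0,0]], "fingers": 36.9}}

```text
clock: 15.6
position: [436.9, -186.8, 217.5]
eef_rot: [-2.142, -2.298, -0.0]
ft_force: [0.4, 0.1, -1.9]
width: 31.3
grip_force: 9.1
```

```bash
python3 -c "
from h import *
held()"
```

```text
t 15.6 gf 9.1 w 31.3 n 115
rel lo/hi [[-16.0, -13.0, -97.0], [19.0, 41.0, 10.0]]
  dz -120 11 [  1.  38. -94.]
  dz -90 28 [ -0.  32. -77.]
  dz -60 23 [  2.  17. -46.]
  dz -30 20 [  1.   2. -16.]
  dz 0 33 [  3. -10.   7.]
```

Call:
{"name": "step_arm", "arguments": {"deltas": [[0,0,0,0,0,0],[0,0,0,0,0,0],[0,0,0,0,0,0],[0,0,0,0,0,0],[0,0,0,0,0,0]], "fingers": 37.1}}

```text
clock: 16.15
position: [436.9, -186.8, 217.5]
eef_rot: [2.142, 2.298, 0.0]
ft_force: [-0.3, 0.0, -0.8]
width: 31.4
grip_force: 5.9
```

```bash
python3 -c "
from h import *
held()"
```

```text
t 16.15 gf 5.9 w 31.4 n 128
rel lo/hi [[-17.0, -13.0, -103.0], [20.0, 36.0, 9.0]]
  dz -120 16 [ -1.  33. -96.]
  dz -90 32 [  1.  29. -79.]
  dz -60 21 [  1.  14. -46.]
  dz -30 24 [  1.   2. -17.]
  dz 0 35 [  5. -11.   8.]
```

Call:
{"name": "step_arm", "arguments": {"deltas": [[0.08,0,0,0,0,0],[0,0,0,0,0,0],[0.08,0,0,0,0,0],[0,0,0,0,0,0],[0,0,0,0,0,0]], "fingers": 37.2}}

```text
clock: 16.7
position: [437.5, -187.9, 217.7]
eef_rot: [2.141, 2.296, -0.0]
ft_force: [0.1, 0.4, -1.8]
width: 31.8
grip_force: 4.2
```

```bash
python3 -c "
from h import *
held()"
```

```text
t 16.7 gf 4.2 w 31.8 n 202
rel lo/hi [[-14.0, -18.0, -109.0], [22.0, -5.0, 9.0]]
  dz -120 43 [   4.  -15. -100.]
  dz -90 39 [  3. -12. -74.]
  dz -60 40 [  3. -10. -44.]
  dz -30 42 [  3. -10. -15.]
  dz 0 38 [  4. -11.   7.]
```

The rod now hangs almost plumb. I'll grip it firmly, raise it, and carry it to low cup 2.

Call:
{"name": "step_arm", "arguments": {"deltas": [[0,0,0,0,0,0],[0,0,0,0,0,0],[0,0,0,0,0,0]], "fingers": 0}}

```text
clock: 17.05
position: [436.9, -186.8, 217.5]
eef_rot: [-2.142, -2.298, -0.0]
ft_force: [0.4, 0.4, -0.9]
width: 28.8
grip_force: 59.3
```

Call:
{"name": "step_arm", "arguments": {"deltas": [[0,0,-0.1,0,0,0],[0,0,-0.25,0,0,0],[0,0,-0.35,0,0,0],[0,0,-0.35,0,0,0]]}}

```text
clock: 17.45
position: [437.9, -187.5, 261.0]
eef_rot: [2.139, 2.295, 0.001]
ft_force: [1.2, -1.1, -1.7]
width: 29.0
grip_force: 59.5
```

Call:
{"name": "step_arm", "arguments": {"deltas": [[0.1,0.1,0,0,0,0],[0.25,0.25,0,0,0,0],[0.4,0.42,0,0,0,0],[0.56,0.6,0,0,0,0],[0.71,0.75,0,0,0,0]]}}

```text
clock: 17.95
position: [521.2, -94.5, 258.6]
eef_rot: [-2.142, -2.297, 0.0]
ft_force: [0.4, -0.3, -1.9]
width: 28.9
grip_force: 59.5
```

Call:
{"name": "step_arm", "arguments": {"deltas": [[0.16,0.17,0,0,0,0],[0.33,0.35,0,0,0,0],[0.5,0.55,0,0,0,0],[0.64,0.68,0,0,0,0],[0.71,0.75,0,0,0,0]]}}

```text
clock: 18.45
position: [605.1, -2.5, 258.2]
eef_rot: [-2.139, -2.299, 0.001]
ft_force: [0.2, -0.1, -0.5]
width: 29.3
grip_force: 59.5
```

Call:
{"name": "step_arm", "arguments": {"deltas": [[0,0,0,0,0,0],[0,0,0,0,0,0],[0,0,0,0,0,0]]}}

```text
clock: 18.75
position: [603.7, -5.1, 259.2]
eef_rot: [-2.143, -2.296, 0.002]
ft_force: [0.1, 0.6, -0.6]
width: 28.9
grip_force: 59.5
```

```bash
python3 -c "
from h import *
st(); held(); held(bot.capture('top')); print(move([605,-4,70]))"
```

```text
t 18.75 tcp [603.7  -5.1 259.2] z [-0.001 -0.    -1.   ] yaxis deg 4.0 w 28.9 gf 59.5 F [ 0.1  0.6 -0.6] J [-0.19  0.47  1.46 -0.    1.22 -0.26]
t 18.75 gf 59.5 w 28.9 n 1140
rel lo/hi [[-24.0, -180.0, -226.0], [23.0, 178.0, 3.0]]
  dz -180 155 [  -2.  141. -169.]
  dz -120 36 [   2.  -11. -100.]
  dz -90 31 [  1. -10. -77.]
  dz -60 32 [  4. -10. -45.]
  dz -30 37 [  1. -10. -11.]
  dz 0 29 [  0. -10.   6.]
t 18.85 gf 59.5 w 29.0 n 1005
rel lo/hi [[-24.0, -186.0, -220.0], [24.0, 185.0, -157.0]]
  dz -180 98 [   6.  -94. -168.]
  dz -120 5 [  -9.   -9. -101.]
[0.009 0.01  1.579]
```

Call:
{"name": "step_arm", "arguments": {"deltas": [[0.01,0.01,0.1,0,0,0],[0.01,0.01,0.25,0,0,0],[0.01,0.01,0.4,0,0,0],[0.01,0.01,0.5,0,0,0],[0.01,0.01,0.5,0,0,0]]}}

```text
clock: 19.35
position: [604.0, -2.9, 197.1]
eef_rot: [-2.14, -2.294, 0.004]
ft_force: [0.0, 0.1, -0.9]
width: 29.1
grip_force: 59.5
```

Call:
{"name": "step_arm", "arguments": {"deltas": [[0,0,0.12,0,0,0],[0,0,0.24,0,0,0],[0,0,0.36,0,0,0],[0,0,0.46,0,0,0],[0,0,0.46,0,0,0]]}}

```text
clock: 19.85
position: [604.8, -2.9, 143.0]
eef_rot: [-2.141, -2.296, 0.002]
ft_force: [-0.5, 0.1, -0.8]
width: 29.0
grip_force: 59.5
```

Call:
{"name": "step_arm", "arguments": {"deltas": [[0,0,0.05,0,0,0],[0,0,0.1,0,0,0],[0,0,0.14,0,0,0],[0,0,0.14,0,0,0]]}}

```text
clock: 20.25
position: [605.3, -2.9, 126.9]
eef_rot: [-2.142, -2.297, 0.001]
ft_force: [0.0, 0.5, -1.7]
width: 28.7
grip_force: 59.5
```

No side force, so the foot is inside the cup. Down to the floor, gently.

Call:
{"name": "step_arm", "arguments": {"deltas": [[0,0,0.015,0,0,0],[0,0,0.03,0,0,0],[0,0,0.03,0,0,0]]}}

```text
clock: 20.55
position: [606.3, -3.2, 124.8]
eef_rot: [2.141, 2.297, 0.001]
ft_force: [-1.4, -0.3, 2.6]
width: 29.4
grip_force: 59.9
```

Call:
{"name": "step_arm", "arguments": {"deltas": [[0,0,0.01,0,0,0],[0,0,0.02,0,0,0],[0,0,0.02,0,0,0]]}}

```text
clock: 20.85
position: [607.2, -3.5, 124.6]
eef_rot: [2.139, 2.295, 0.003]
ft_force: [-1.8, -0.8, 13.3]
width: 28.5
grip_force: 60.6
```

It is on the floor (13 N). Relieve the pressure, release, and rise.

Call:
{"name": "step_arm", "arguments": {"deltas": [[0,0,-0.02,0,0,0],[0,0,-0.02,0,0,0]]}}

```text
clock: 21.05
position: [606.2, -3.1, 124.7]
eef_rot: [2.141, 2.297, 0.002]
ft_force: [0.2, -0.1, 4.6]
width: 29.2
grip_force: 60.0
```

Call:
{"name": "step_arm", "arguments": {"deltas": [[0,0,0,0,0,0],[0,0,0,0,0,0],[0,0,0,0,0,0]], "fingers": 40}}

```text
clock: 21.35
position: [605.5, -2.9, 123.4]
eef_rot: [-2.142, -2.297, 0.001]
ft_force: [0.2, 0.0, -0.2]
width: 34.0
grip_force: 0.0
```

Call:
{"name": "step_arm", "arguments": {"deltas": [[0,0,0,0,0,0],[0,0,0,0,0,0],[0,0,0,0,0,0],[0,0,0,0,0,0]], "fingers": 80}}

```text
clock: 21.75
position: [605.6, -3.0, 123.8]
eef_rot: [-2.142, -2.298, 0.0]
ft_force: [-0.1, 0.6, 0.3]
width: 68.4
grip_force: 0.0
```

Call:
{"name": "step_arm", "arguments": {"deltas": [[0,0,-0.1,0,0,0],[0,0,-0.3,0,0,0],[0,0,-0.6,0,0,0],[0,0,-0.9,0,0,0],[0,0,-0.9,0,0,0]]}}

```text
clock: 22.25
position: [609.5, -3.5, 238.7]
eef_rot: [2.135, 2.29, 0.011]
ft_force: [0.7, 0.1, 0.6]
width: 68.6
grip_force: 0.0
```

```bash
cat >> h.py <<'E'
def rodat(c,xy,zr=(75,210),r=35):
    W=cloud(c); k=(np.hypot(W[...,0]-xy[0],W[...,1]-xy[1])<r)&(W[...,2]>zr[0])&(W[...,2]<zr[1])
    P=W[k]; print('at',xy,len(P), [] if len(P)<4 else (np.median(P,0).round(0).tolist(),'zmax',P[:,2].max().round(0)))
E
python3 - <<'E'
from h import *
import h
st(); c=bot.capture('side'); rodat(c,(606.7,-9.2),r=30)
t=bot.capture('top'); rodat(t,(606.7,-9.2),r=30); rods(t)
cv2.imwrite('pics/t6.png',np.hstack([cv2.resize(t['img'][180:290,140:420,::-1],None,fx=2.85,fy=2.85)]))
for u,v in((401.4,272.3),(348.8,262.8)): print(onz(t,(v/420,u/560),10).round(0))
E
```

```text
t 22.25 tcp [609.5  -3.5 238.7] z [ 0.013 -0.002 -1.   ] yaxis deg 4.0 w 68.6 gf 0.0 F [0.7 0.1 0.6] J [-0.19  0.49  1.47  0.    1.16 -0.26]
at (606.7, -9.2) 96 ([609.0, -15.0, 127.0], 'zmax', np.float64(143.0))
at (606.7, -9.2) 1 []
bright part: n 260 len 123.0 headend [438. 363.] ctr [439. 308.] ang 90.6 zmax 22.0
bright part: n 106 len 57.0 headend [ 444. -246.] ctr [ 439. -274.] ang 79.3 zmax 21.0
[ 418. -396.   10.]
[ 444. -237.   10.]
```

View pics/t6.png

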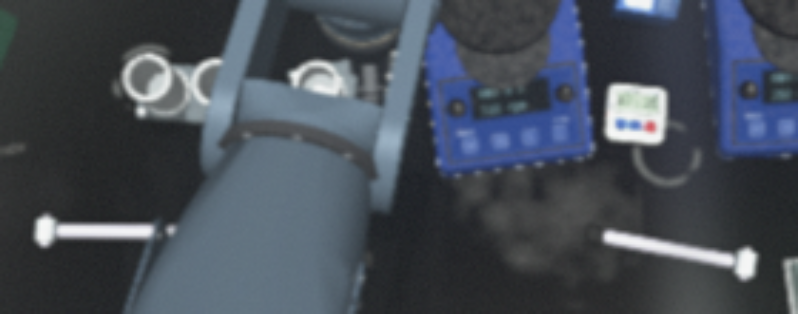

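The short rod stands in low cup 2. Next is the right-hand long rod, head at about (418,−395), angle −100°.

Call:
{"name": "step_arm", "arguments": {"deltas": [[-0.3,-0.17,0,0,0,0],[-0.6,-0.35,0,0,0,0],[-0.78,-0.45,0,0,0,0]], "fingers": 100}}

```text
clock: 22.65
position: [556.0, -101.5, 230.5]
eef_rot: [-2.141, -2.295, 0.004]
ft_force: [0.2, -0.6, -0.7]
width: 85.2
grip_force: 0.0
```

Call:
{"name": "step_arm", "arguments": {"deltas": [[-0.35,-0.2,0,0,0,0],[-0.78,-0.45,0,0,0,0],[-0.78,-0.45,0,0,0,0]]}}

```text
clock: 22.95
position: [508.4, -200.8, 230.6]
eef_rot: [-2.146, -2.291, 0.003]
ft_force: [-0.1, 0.4, 0.1]
width: 84.8
grip_force: 0.0
```

Call:
{"name": "step_arm", "arguments": {"deltas": [[-0.35,-0.2,0,0,0,0],[-0.78,-0.45,0,0,0,0],[-0.78,-0.45,0,0,0,0]]}}

```text
clock: 23.25
position: [461.9, -297.8, 231.0]
eef_rot: [-2.147, -2.292, 0.002]
ft_force: [0.4, 0.6, -0.6]
width: 85.3
grip_force: 0.0
```

Call:
{"name": "step_arm", "arguments": {"deltas": [[-0.35,-0.2,0.3,0,0,0.08],[-0.79,-0.46,0.6,0,0,0.163],[-0.79,-0.46,0.9,0,0,0.163],[-0.79,-0.46,0.9,0,0,0.163],[-0.79,-0.46,0.9,0,0,0.163]]}}

```text
clock: 23.75
position: [414.4, -391.0, 121.6]
eef_rot: [-2.403, -2.014, -0.002]
ft_force: [-0.1, -0.4, 0.2]
width: 85.2
grip_force: 0.0
```

```bash
sed -i 's/W\[...,1\]>-300/W[...,1]>-460/' h.py; python3 - <<'E'
from h import *
st(); c=bot.capture('side'); allof(c,['long_1_head','long_1_foot','short_1_head'])
rods(bot.capture('top')); print(move([418.5,-394,0]))
cv2.imwrite('pics/s7.png',cv2.resize(c['img'][200:350,180:300,::-1],None,fx=3.5,fy=3.5))
E
```

```text
t 23.75 tcp [ 414.4 -391.   121.6] z [-0.003  0.006 -1.   ] yaxis deg -10.1 w 85.2 gf 0.0 F [-0.1 -0.4  0.2] J [-0.95  0.61  1.67  0.    0.88 -0.78]
long_1_head 0.6 px 240 174 xyz [465. 347.  10.] depth [465. 362.   0.]
long_1_foot 0.64 px 229 322 xyz [ 435. -392.   10.] depth [ 436. -396.   16.]
long_1_foot 0.5 px 238 200 xyz [458. 172.  10.] depth [ 483. -396.  433.]
bright part: n 332 len 163.0 headend [438. 363.] ctr [439. 289.] ang 90.5 zmax 23.0
bright part: n 81 len 37.0 headend [ 411. -406.] ctr [ 418. -393.] ang -119.6 zmax 21.0
bright part: n 241 len 114.0 headend [403. 128.] ctr [408.  79.] ang 95.6 zmax 23.0
[-0.009  0.015  1.047]
```

View pics/s7.png

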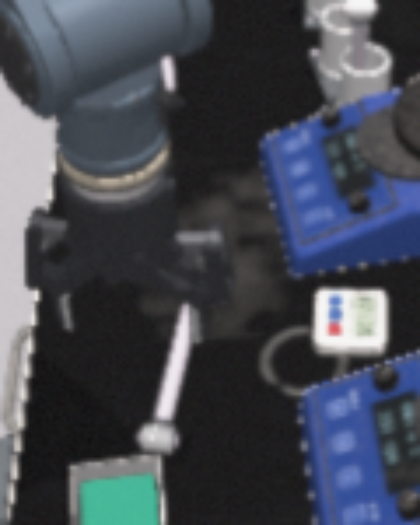

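The head (crop (158,437), about (417,−393)) lies between the finger lines, clear of the tray. Going down to grip and lift.

Call:
{"name": "step_arm", "arguments": {"deltas": [[0,0.015,0.3,0,0,0],[0,0.015,0.6,0,0,0],[0,0.015,0.85,0,0,0],[0,0.015,1.0,0,0,0],[0,0.015,1.0,0,0,0]]}}

```text
clock: 24.5
position: [417.0, -391.5, 2.8]
eef_rot: [-2.403, -2.019, -0.001]
ft_force: [-0.4, -0.5, 0.0]
width: 85.4
grip_force: 0.0
```

Call:
{"name": "step_arm", "arguments": {"deltas": [[0,0,0,0,0,0],[0,0,0,0,0,0]]}}

```text
clock: 24.7
position: [418.2, -394.0, 5.7]
eef_rot: [2.403, 2.018, -0.0]
ft_force: [0.2, -0.1, 0.2]
width: 85.4
grip_force: 0.0
```

Call:
{"name": "step_arm", "arguments": {"deltas": [[0,0,0,0,0,0],[0,0,0,0,0,0],[0,0,0,0,0,0],[0,0,0,0,0,0],[0,0,0,0,0,0]], "fingers": 0}}

```text
clock: 25.2
position: [417.4, -393.7, 4.9]
eef_rot: [2.405, 2.018, -0.0]
ft_force: [-0.3, 0.4, 5.7]
width: 29.0
grip_force: 58.7
```

Call:
{"name": "step_arm", "arguments": {"deltas": [[0,0,0,0,0,0],[0,0,0,0,0,0],[0,0,0,0,0,0]]}}

```text
clock: 25.5
position: [417.4, -393.7, 4.9]
eef_rot: [2.405, 2.018, -0.0]
ft_force: [-1.4, 0.6, 6.6]
width: 29.1
grip_force: 58.8
```

Call:
{"name": "step_arm", "arguments": {"deltas": [[0,0,-0.15,0,0,0],[0,0,-0.4,0,0,0],[0,0,-0.7,0,0,0],[0,0,-1,0,0,0]]}}

```text
clock: 25.9
position: [416.4, -392.5, 124.3]
eef_rot: [-2.405, -2.018, 0.0]
ft_force: [0.2, -0.3, -2.4]
width: 28.7
grip_force: 59.5
```

Call:
{"name": "step_arm", "arguments": {"deltas": [[0,0,-0.3,0,0,0],[0,0,-0.6,0,0,0],[0,0,-0.85,0,0,0],[0,0,-1,0,0,0],[0,0,-1,0,0,0]]}}

```text
clock: 26.4
position: [417.9, -394.3, 246.5]
eef_rot: [2.402, 2.016, -0.001]
ft_force: [0.8, -0.1, -2.0]
width: 28.9
grip_force: 59.5
```

Call:
{"name": "step_arm", "arguments": {"deltas": [[0,0,0,0,0,0],[0,0,0,0,0,0],[0,0,0,0,0,0]], "fingers": 36}}

```text
clock: 26.7
position: [416.3, -392.2, 241.9]
eef_rot: [-2.404, -2.017, -0.0]
ft_force: [-0.9, 0.3, -2.5]
width: 30.9
grip_force: 22.5
```

Call:
{"name": "step_arm", "arguments": {"deltas": [[0,0,0,0,0,0],[0,0,0,0,0,0],[0,0,0,0,0,0],[0,0,0,0,0,0],[0,0,0,0,0,0]], "fingers": 36.7}}

```text
clock: 27.2
position: [417.1, -393.2, 243.9]
eef_rot: [2.406, 2.019, -0.0]
ft_force: [-0.4, -0.5, -3.0]
width: 31.4
grip_force: 11.5
```

```bash
python3 -c "
from h import *
held()"
```

```text
t 27.2 gf 11.5 w 31.4 n 1083
rel lo/hi [[-24.0, -188.0, -211.0], [23.0, -12.0, 7.0]]
  dz -180 163 [  10. -182. -154.]
  dz -150 62 [   3.  -22. -143.]
  dz -120 47 [   2.  -19. -106.]
  dz -90 50 [  2. -18. -75.]
  dz -60 52 [  3. -17. -43.]
  dz -30 51 [  2. -16. -15.]
  dz 0 51 [  0. -16.   7.]
```

The rod already hangs plumb. Firm grip, raise, and carry to tall cup 1.

Call:
{"name": "step_arm", "arguments": {"deltas": [[0,0,0,0,0,0],[0,0,0,0,0,0],[0,0,0,0,0,0]], "fingers": 0}}

```text
clock: 27.55
position: [417.1, -393.1, 244.0]
eef_rot: [2.407, 2.019, 0.0]
ft_force: [0.3, 0.2, -2.1]
width: 29.1
grip_force: 59.3
```

Call:
{"name": "step_arm", "arguments": {"deltas": [[0,0,-0.15,0,0,0],[0,0,-0.35,0,0,0],[0,0,-0.55,0,0,0],[0,0,-0.65,0,0,0],[0,0,-0.65,0,0,0]]}}

```text
clock: 28.05
position: [417.7, -394.0, 323.9]
eef_rot: [2.403, 2.017, -0.001]
ft_force: [-0.6, 0.4, -2.6]
width: 28.8
grip_force: 59.6
```

Call:
{"name": "step_arm", "arguments": {"deltas": [[0.15,0.01,0,0,0,0],[0.35,0.03,0,0,0,0],[0.6,0.06,0,0,0,0],[0.91,0.087,0,0,0,0]]}}

```text
clock: 28.45
position: [445.7, -285.4, 320.0]
eef_rot: [-2.405, -2.015, 0.0]
ft_force: [0.8, -0.6, -1.9]
width: 28.9
grip_force: 59.6
```

Call:
{"name": "step_arm", "arguments": {"deltas": [[0.3,0.03,0,0,0,0],[0.6,0.06,0,0,0,0],[0.91,0.087,0,0,0,0]]}}

```text
clock: 28.75
position: [474.6, -178.6, 320.2]
eef_rot: [-2.404, -2.017, 0.001]
ft_force: [0.7, -0.3, -2.7]
width: 28.5
grip_force: 59.6
```

Call:
{"name": "step_arm", "arguments": {"deltas": [[0.3,0.03,0,0,0,0],[0.6,0.06,0,0,0,0],[0.91,0.087,0,0,0,0]]}}

```text
clock: 29.05
position: [503.5, -73.1, 320.3]
eef_rot: [-2.404, -2.017, 0.002]
ft_force: [0.6, 0.5, -1.9]
width: 29.0
grip_force: 59.6
```

Call:
{"name": "step_arm", "arguments": {"deltas": [[0.3,0.03,0,0,0,0],[0.6,0.06,0,0,0,0],[0.91,0.087,0,0,0,0]]}}

```text
clock: 29.35
position: [532.5, 32.4, 320.1]
eef_rot: [-2.404, -2.018, 0.004]
ft_force: [0.4, 0.3, -2.3]
width: 29.0
grip_force: 59.6
```

```bash
python3 -c "
from h import *
st(); print(move([592,241,310])); rods(bot.capture('top'))"
```

```text
t 29.35 tcp [532.5  32.4 320.1] z [-0.004  0.001 -1.   ] yaxis deg -10.0 w 29.0 gf 59.6 F [ 0.4  0.3 -2.3] J [-0.15  0.31  1.54  0.    1.3   0.03]
[1.798 0.187 0.084]
bright part: n 196 len 86.0 headend [438. 363.] ctr [439. 325.] ang 91.3 zmax 25.0
bright part: n 58 len 51.0 headend [ 422. -442.] ctr [ 397. -444.] ang 4.6 zmax 39.0
```

Call:
{"name": "step_arm", "arguments": {"deltas": [[0.3,0.03,0,0,0,0],[0.6,0.06,0,0,0,0],[0.9,0.093,0,0,0,0]]}}

```text
clock: 29.7
position: [562.1, 136.3, 320.1]
eef_rot: [-2.404, -2.018, 0.004]
ft_force: [0.9, 0.2, -2.9]
width: 29.1
grip_force: 59.6
```

Call:
{"name": "step_arm", "arguments": {"deltas": [[0.3,0.03,0,0,0,0],[0.55,0.06,0,0,0,0],[0.75,0.08,0,0,0,0],[0.87,0.093,0,0,0,0],[0.87,0.093,0,0,0,0]]}}

```text
clock: 30.2
position: [591.9, 236.9, 320.3]
eef_rot: [-2.402, -2.021, 0.003]
ft_force: [-0.4, -0.2, -2.9]
width: 28.6
grip_force: 59.6
```

Call:
{"name": "step_arm", "arguments": {"deltas": [[0,0,0,0,0,0],[0,0,0,0,0,0]]}}

```text
clock: 30.4
position: [592.4, 233.8, 321.6]
eef_rot: [-2.408, -2.018, 0.002]
ft_force: [-0.2, -0.3, -2.0]
width: 28.7
grip_force: 59.6
```

```bash
python3 -c "
from h import *
st(); c=bot.capture('side'); held(c); W=cloud(c)
for n,xy in (('tall1',(592,229)),('tall2',(588,159))):
    k=(abs(W[...,2]-104)<4)&(np.hypot(W[...,0]-xy[0],W[...,1]-xy[1])<34); P=W[k]; print(n,len(P),P.min(0).round(0),P.max(0).round(0))
    (cx,cy),r=cv2.minEnclosingCircle(P[:,:2].astype(np.float32)); print(cx,cy,r)"
```

```text
t 30.4 tcp [592.4 233.8 321.6] z [-0.001 -0.001 -1.   ] yaxis deg -10.1 w 28.7 gf 59.6 F [-0.2 -0.3 -2. ] J [ 0.2   0.46  1.29 -0.    1.39  0.38]
t 30.45 gf 59.6 w 28.4 n 669
rel lo/hi [[-22.0, -178.0, -290.0], [23.0, 12.0, 7.0]]
  dz -180 21 [   0.  -21. -158.]
  dz -150 26 [   0.  -18. -139.]
  dz -120 30 [   2.  -18. -105.]
  dz -90 29 [  0. -17. -77.]
  dz -60 31 [  3. -16. -45.]
  dz -30 37 [ -0. -17. -13.]
  dz 0 34 [  1. -17.   7.]
tall1 39 [578. 201. 100.] [622. 250. 107.]
599.48583984375 224.49569702148438 26.326610565185547
tall2 49 [571. 130. 100.] [616. 181. 108.]
594.5322265625 154.8758544921875 26.45816421508789
```

Call:
{"name": "step_arm", "arguments": {"deltas": [[0.044,0.01,0.1,0,0,0],[0.044,0.01,0.25,0,0,0],[0.044,0.01,0.36,0,0,0],[0.044,0.01,0.36,0,0,0],[0.044,0.01,0.36,0,0,0]]}}

```text
clock: 30.95
position: [594.9, 239.9, 278.2]
eef_rot: [-2.407, -2.019, 0.001]
ft_force: [0.6, -0.2, -2.3]
width: 29.0
grip_force: 59.6
```

Call:
{"name": "step_arm", "arguments": {"deltas": [[0,0,0.04,0,0,0],[0,0,0.08,0,0,0],[0,0,0.12,0,0,0],[0,0,0.16,0,0,0],[0,0,0.2,0,0,0]]}}

```text
clock: 31.45
position: [594.9, 240.1, 254.3]
eef_rot: [-2.407, -2.019, 0.0]
ft_force: [-0.3, 0.2, -1.8]
width: 28.6
grip_force: 59.6
```

```bash
python3 -c "
from h import *
st(); held()"
```

```text
t 31.45 tcp [594.9 240.1 254.3] z [-0. -0. -1.] yaxis deg -10.0 w 28.6 gf 59.6 F [-0.3  0.2 -1.8] J [0.21 0.53 1.36 0.   1.25 0.38]
t 31.45 gf 59.6 w 28.6 n 629
rel lo/hi [[-24.0, -176.0, -223.0], [23.0, 5.0, 7.0]]
  dz -180 229 [  -0.  -68. -159.]
  dz -150 64 [   2.  -20. -147.]
  dz -120 24 [  -1.  -18. -103.]
  dz -90 26 [  2. -18. -76.]
  dz -60 30 [  2. -17. -47.]
  dz -30 35 [ -2. -16. -13.]
  dz 0 33 [  2. -17.   6.]
```

No contact, and the foot is below the rim. Going on down.

Call:
{"name": "step_arm", "arguments": {"deltas": [[0,0,0.1,0,0,0],[0,0,0.2,0,0,0],[0,0,0.32,0,0,0],[0,0,0.44,0,0,0],[0,0,0.54,0,0,0]]}}

```text
clock: 32.0
position: [594.4, 239.9, 188.0]
eef_rot: [-2.406, -2.019, 0.003]
ft_force: [-1.0, 0.3, -2.2]
width: 28.7
grip_force: 59.6
```

Call:
{"name": "step_arm", "arguments": {"deltas": [[0,0,0.03,0,0,0],[0,0,0.06,0,0,0],[0,0,0.08,0,0,0],[0,0,0.08,0,0,0]]}}

```text
clock: 32.4
position: [595.2, 240.1, 180.5]
eef_rot: [2.406, 2.019, 0.001]
ft_force: [0.8, 0.7, -2.1]
width: 28.6
grip_force: 59.6
```

Call:
{"name": "step_arm", "arguments": {"deltas": [[0,0,0.01,0,0,0],[0,0,0.02,0,0,0],[0,0,0.03,0,0,0],[0,0,0.03,0,0,0]]}}

```text
clock: 32.8
position: [594.9, 240.0, 176.6]
eef_rot: [-2.406, -2.019, 0.0]
ft_force: [0.2, 0.1, -2.1]
width: 28.6
grip_force: 59.6
```

Call:
{"name": "step_arm", "arguments": {"deltas": [[0,0,0.01,0,0,0],[0,0,0.02,0,0,0],[0,0,0.02,0,0,0]]}}

```text
clock: 33.1
position: [595.9, 240.3, 175.9]
eef_rot: [2.406, 2.019, 0.004]
ft_force: [-1.1, 0.4, 4.2]
width: 29.2
grip_force: 60.3
```

Call:
{"name": "step_arm", "arguments": {"deltas": [[0,0,0.008,0,0,0],[0,0,0.008,0,0,0]]}}

```text
clock: 33.3
position: [596.3, 240.5, 175.9]
eef_rot: [2.405, 2.018, 0.006]
ft_force: [-1.1, -0.0, 9.1]
width: 28.7
grip_force: 60.7
```

Call:
{"name": "step_arm", "arguments": {"deltas": [[0,0,-0.016,0,0,0],[0,0,-0.016,0,0,0]]}}

```text
clock: 33.5
position: [595.4, 240.1, 175.9]
eef_rot: [2.406, 2.019, 0.002]
ft_force: [0.1, -0.3, 2.9]
width: 28.6
grip_force: 60.2
```

Call:
{"name": "step_arm", "arguments": {"deltas": [[0,0,0,0,0,0],[0,0,0,0,0,0],[0,0,0,0,0,0]], "fingers": 40}}

```text
clock: 33.8
position: [594.9, 240.0, 174.9]
eef_rot: [-2.406, -2.019, 0.001]
ft_force: [0.1, 0.4, 0.9]
width: 34.2
grip_force: 0.0
```

Call:
{"name": "step_arm", "arguments": {"deltas": [[0,0,0,0,0,0],[0,0,0,0,0,0],[0,0,0,0,0,0],[0,0,0,0,0,0]], "fingers": 80}}

```text
clock: 34.2
position: [595.0, 240.1, 175.2]
eef_rot: [-2.407, -2.019, 0.0]
ft_force: [0.6, -0.2, 0.6]
width: 68.1
grip_force: 0.0
```

Call:
{"name": "step_arm", "arguments": {"deltas": [[0,0,-0.1,0,0,0],[0,0,-0.3,0,0,0],[0,0,-0.6,0,0,0],[0,0,-0.9,0,0,0],[0,0,-0.9,0,0,0]]}}

```text
clock: 34.7
position: [598.5, 241.0, 290.8]
eef_rot: [2.401, 2.015, 0.019]
ft_force: [0.5, -0.3, -0.5]
width: 68.0
grip_force: 0.0
```

Call:
{"name": "step_arm", "arguments": {"deltas": [[0.15,-0.3,0,0,0,-0.06],[0.3,-0.65,0,0,0,-0.122],[0.44,-0.95,0,0,0,-0.122],[0.44,-0.95,0,0,0,-0.122]], "fingers": 100}}

```text
clock: 35.1
position: [486.9, 314.0, 283.5]
eef_rot: [-2.205, -2.234, 0.004]
ft_force: [0.1, -0.8, 0.1]
width: 85.5
grip_force: 0.0
```

```bash
python3 -c "
from h import *
st(); c=bot.capture('side'); rodat(c,(592,229),(112,210),30); rodat(c,(607,-9),r=30); t=bot.capture('top'); rods(t); print(move([437.5,351,60]))"
```

```text
t 35.1 tcp [486.9 314.  283.5] z [-0.004  0.    -1.   ] yaxis deg 0.8 w 85.5 gf 0.0 F [ 0.1 -0.8  0.1] J [0.38 0.41 1.49 0.   1.25 0.37]
at (592, 229) 93 ([597.0, 223.0, 166.0], 'zmax', np.float64(189.0))
at (607, -9) 96 ([609.0, -16.0, 126.0], 'zmax', np.float64(143.0))
bright part: n 289 len 163.0 headend [438. 363.] ctr [439. 288.] ang 90.2 zmax 23.0
bright part: n 229 len 114.0 headend [403. 128.] ctr [408.  80.] ang 95.9 zmax 24.0
bright part: n 52 len 51.0 headend [ 421. -443.] ctr [ 397. -445.] ang 3.0 zmax 43.0
[ 0.327 -0.447  1.864]
```

Both placed rods stand. On to the left long rod, head at about (438,352).

Call:
{"name": "step_arm", "arguments": {"deltas": [[0.15,-0.2,0.3,0,0,0],[0.335,-0.447,0.65,0,0,0],[0.335,-0.447,1,0,0,0],[0.335,-0.447,1,0,0,0]]}}

```text
clock: 35.6
position: [434.2, 349.3, 157.8]
eef_rot: [-2.209, -2.228, 0.02]
ft_force: [-0.3, -0.3, -0.5]
width: 85.4
grip_force: 0.0
```

Call:
{"name": "step_arm", "arguments": {"deltas": [[0,0,0.3,0,0,0],[0,0,0.6,0,0,0],[0,0,0.86,0,0,0],[0,0,0.86,0,0,0]]}}

```text
clock: 36.0
position: [438.4, 350.1, 58.2]
eef_rot: [-2.213, -2.228, 0.007]
ft_force: [-0.9, -1.0, 0.5]
width: 85.8
grip_force: 0.0
```

```bash
python3 -c "
from h import *
st(); c=bot.capture('side'); print(move([437.5,352,3]));rods(bot.capture('top'))
W=cloud(c);k=(W[...,2]>6)&(W[...,2]<26)&(abs(W[...,0]-438)<24)&(W[...,1]>200)&(W[...,1]<375);P=W[k];print(len(P),np.nanpercentile(P,[2,98],axis=0).round(0)); q=P[P[:,1]>325]; print(np.median(q,0))
cv2.imwrite('pics/s8.png',cv2.resize(c['img'][120:240,190:320,::-1],None,fx=4,fy=4))"
```

```text
t 36.0 tcp [438.4 350.1  58.2] z [-0.004 -0.002 -1.   ] yaxis deg 0.4 w 85.8 gf 0.0 F [-0.9 -1.   0.5] J [ 0.47  0.7   1.72 -0.    0.73  0.47]
[ 0.01  -0.016  0.475]
bright part: n 285 len 161.0 headend [438. 360.] ctr [439. 286.] ang 90.3 zmax 23.0
bright part: n 228 len 114.0 headend [403. 128.] ctr [408.  80.] ang 95.9 zmax 23.0
bright part: n 51 len 51.0 headend [ 421. -443.] ctr [ 397. -445.] ang 3.8 zmax 45.0
97 [[434. 204.  10.]
 [456. 349.  21.]]
[443.45640106 340.11708918  14.8026638 ]
```

View pics/s8.png

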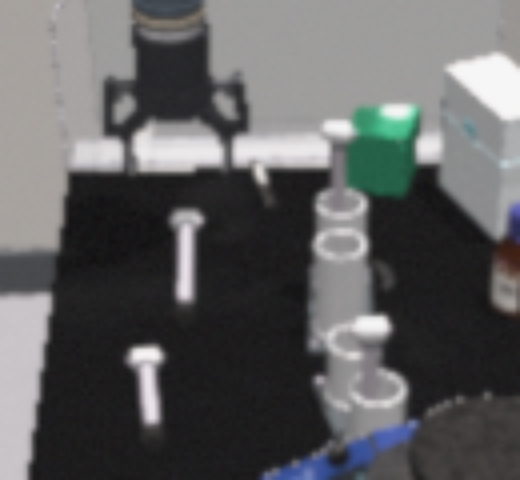

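Both stored rods stand head up. Rod A's head (crop (186,215)) is centred under the fingers at (130–230,165). Going down.

Call:
{"name": "step_arm", "arguments": {"deltas": [[0,-0.01,0.2,0,0,0],[0,-0.01,0.35,0,0,0],[0,-0.01,0.45,0,0,0],[0,-0.01,0.46,0,0,0],[0,-0.01,0.46,0,0,0]]}}

```text
clock: 36.6
position: [437.9, 352.0, 6.0]
eef_rot: [2.212, 2.23, 0.003]
ft_force: [-0.4, 0.6, 0.4]
width: 85.3
grip_force: 0.0
```

Call:
{"name": "step_arm", "arguments": {"deltas": [[0,0,0,0,0,0],[0,0,0,0,0,0],[0,0,0,0,0,0],[0,0,0,0,0,0],[0,0,0,0,0,0]], "fingers": 0}}

```text
clock: 37.1
position: [437.5, 352.0, 5.9]
eef_rot: [2.211, 2.231, 0.003]
ft_force: [-0.5, -0.1, 5.3]
width: 29.2
grip_force: 58.8
```

Call:
{"name": "step_arm", "arguments": {"deltas": [[0,0,0,0,0,0],[0,0,0,0,0,0],[0,0,0,0,0,0]]}}

```text
clock: 37.4
position: [437.5, 352.0, 5.9]
eef_rot: [2.211, 2.231, 0.003]
ft_force: [-1.0, -0.1, 5.6]
width: 28.9
grip_force: 58.8
```

Call:
{"name": "step_arm", "arguments": {"deltas": [[0,0,-0.15,0,0,0],[0,0,-0.4,0,0,0],[0,0,-0.7,0,0,0],[0,0,-1,0,0,0]]}}

```text
clock: 37.8
position: [435.8, 351.2, 125.4]
eef_rot: [-2.212, -2.23, 0.003]
ft_force: [1.3, -0.7, -2.0]
width: 28.7
grip_force: 59.5
```

Call:
{"name": "step_arm", "arguments": {"deltas": [[0,0,-0.3,0,0,0],[0,0,-0.6,0,0,0],[0,0,-0.85,0,0,0],[0,0,-1,0,0,0],[0,0,-1,0,0,0]]}}

```text
clock: 38.3
position: [437.8, 352.4, 247.5]
eef_rot: [2.211, 2.23, 0.009]
ft_force: [0.0, -0.2, -1.9]
width: 28.9
grip_force: 59.5
```

Call:
{"name": "step_arm", "arguments": {"deltas": [[0,0,0,0,0,0],[0,0,0,0,0,0],[0,0,0,0,0,0]], "fingers": 36}}

```text
clock: 38.6
position: [435.7, 351.0, 243.0]
eef_rot: [-2.211, -2.23, 0.006]
ft_force: [0.4, -0.3, -2.3]
width: 31.1
grip_force: 20.8
```

Call:
{"name": "step_arm", "arguments": {"deltas": [[0,0,0,0,0,0],[0,0,0,0,0,0],[0,0,0,0,0,0],[0,0,0,0,0,0],[0,0,0,0,0,0]], "fingers": 36.7}}

```text
clock: 39.1
position: [436.7, 351.6, 244.9]
eef_rot: [-2.212, -2.231, -0.0]
ft_force: [0.4, 0.8, -2.3]
width: 31.3
grip_force: 10.4
```

```bash
python3 -c "
from h import *
st(); held()"
```

```text
t 39.1 tcp [436.7 351.6 244.9] z [ 0.  0. -1.] yaxis deg 0.5 w 31.3 gf 10.4 F [ 0.4  0.8 -2.3] J [0.48 0.42 1.58 0.   1.14 0.47]
t 39.1 gf 10.4 w 31.3 n 527
rel lo/hi [[-24.0, -12.0, -212.0], [24.0, 189.0, 7.0]]
  dz -180 62 [   2.  111. -163.]
  dz -150 81 [   4.  113. -136.]
  dz -120 71 [   8.  112. -104.]
  dz -90 74 [  6. 112. -77.]
  dz -60 96 [  1. 122. -42.]
  dz -30 52 [  2.  56. -19.]
  dz 0 27 [  3. -10.   6.]
```

```bash
sed -i 's/-p\[1\])<190)/-p[1])<70)/' h.py; python3 -c "
from h import *
held()"
```

```text
t 39.15 gf 10.4 w 31.1 n 164
rel lo/hi [[-11.0, -15.0, -165.0], [17.0, 7.0, 8.0]]
  dz -180 14 [   4.   -1. -160.]
  dz -150 24 [   7.    1. -135.]
  dz -120 24 [   5.   -2. -108.]
  dz -90 23 [  6.  -4. -72.]
  dz -60 28 [  8.  -6. -42.]
  dz -30 27 [ 6. -8. -9.]
  dz 0 24 [  5. -10.   6.]
```

Call:
{"name": "step_arm", "arguments": {"deltas": [[-0.05,0,0,0,0,0],[0,0,0,0,0,0],[0,0,0,0,0,0],[0,0,0,0,0,0],[0,0,0,0,0,0]], "fingers": 36.95}}

```text
clock: 39.7
position: [436.7, 351.6, 244.9]
eef_rot: [2.212, 2.231, -0.0]
ft_force: [-0.1, -0.0, -2.6]
width: 31.7
grip_force: 7.0
```

```bash
python3 -c "
from h import *
held()"
```

```text
t 39.7 gf 7.0 w 31.7 n 170
rel lo/hi [[-8.0, -15.0, -162.0], [18.0, -1.0, 8.0]]
  dz -180 17 [   6.  -10. -157.]
  dz -150 23 [   7.   -7. -133.]
  dz -120 26 [   7.   -7. -107.]
  dz -90 23 [  6.  -8. -70.]
  dz -60 26 [  8.  -7. -47.]
  dz -30 27 [  6.  -8. -12.]
  dz 0 28 [  7. -10.   5.]
```

Plumb. Firm grip, raise, and carry to tall cup 2 along a path that keeps clear of the rod in cup 1.

Call:
{"name": "step_arm", "arguments": {"deltas": [[0,0,0,0,0,0],[0,0,0,0,0,0],[0,0,0,0,0,0]], "fingers": 0}}

```text
clock: 40.05
position: [436.7, 351.5, 244.9]
eef_rot: [-2.212, -2.231, 0.0]
ft_force: [0.1, -0.7, -2.2]
width: 28.5
grip_force: 59.3
```

Call:
{"name": "step_arm", "arguments": {"deltas": [[0,0,-0.15,0,0,0],[0,0,-0.35,0,0,0],[0,0,-0.55,0,0,0],[0,0,-0.65,0,0,0],[0,0,-0.65,0,0,0]]}}

```text
clock: 40.55
position: [437.7, 352.1, 324.7]
eef_rot: [2.211, 2.23, 0.007]
ft_force: [0.5, -0.4, -1.9]
width: 28.7
grip_force: 59.5
```

Call:
{"name": "step_arm", "arguments": {"deltas": [[-0.15,0.03,0,0,0,0],[-0.4,0.07,0,0,0,0],[-0.65,0.12,0,0,0,0],[-0.85,0.16,0,0,0,0],[-0.95,0.18,0,0,0,0]]}}

```text
clock: 41.05
position: [458.8, 235.8, 321.4]
eef_rot: [-2.213, -2.228, 0.005]
ft_force: [-0.2, -0.9, -2.0]
width: 28.6
grip_force: 59.5
```

Call:
{"name": "step_arm", "arguments": {"deltas": [[-0.15,0.15,0,0,0,0],[-0.35,0.4,0,0,0,0],[-0.5,0.65,0,0,0,0],[-0.6,0.9,0,0,0,0],[-0.65,0.97,0,0,0,0]]}}

```text
clock: 41.55
position: [579.2, 159.6, 321.6]
eef_rot: [2.214, 2.228, 0.001]
ft_force: [-0.2, 0.6, -1.8]
width: 28.6
grip_force: 59.7
```

Call:
{"name": "step_arm", "arguments": {"deltas": [[0,0.1,0,0,0,0],[0,0.1,0,0,0,0],[0,0.1,0,0,0,0],[0,0.1,0,0,0,0]]}}

```text
clock: 41.95
position: [587.2, 161.7, 322.8]
eef_rot: [-2.21, -2.232, 0.001]
ft_force: [-0.2, 0.0, -2.0]
width: 28.5
grip_force: 59.7
```

```bash
python3 -c "
from h import *
st(); held(); print(move([588,161,320]))"
```

```text
t 41.95 tcp [587.2 161.7 322.8] z [-0.001  0.    -1.   ] yaxis deg 0.6 w 28.5 gf 59.7 F [-0.2  0.  -2. ] J [0.09 0.42 1.36 0.   1.37 0.08]
t 41.95 gf 59.7 w 28.5 n 592
rel lo/hi [[-16.0, -33.0, -289.0], [24.0, 64.0, 8.0]]
  dz -180 30 [   6.   -1. -159.]
  dz -150 44 [   6.    2. -138.]
  dz -120 31 [   2.   -4. -106.]
  dz -90 31 [ -1.  -4. -74.]
  dz -60 40 [  2.  -7. -45.]
  dz -30 32 [  2.  -8. -11.]
  dz 0 44 [  3. -11.   6.]
[-0.005  0.006  0.025]
```

```bash
sed -i 's/-p\[1\])<70)/-p[1])<35)/' h.py; python3 -c "
from h import *
held()"
```

```text
t 42.0 gf 59.7 w 28.8 n 485
rel lo/hi [[-16.0, -32.0, -293.0], [24.0, 15.0, 8.0]]
  dz -180 21 [   2.   -3. -157.]
  dz -150 28 [   0.   -4. -134.]
  dz -120 30 [  -1.   -4. -105.]
  dz -90 32 [  2.  -5. -77.]
  dz -60 30 [  2.  -6. -47.]
  dz -30 36 [  1.  -9. -12.]
  dz 0 39 [  1. -11.   6.]
```

Call:
{"name": "step_arm", "arguments": {"deltas": [[-0.055,0.01,0.1,0,0,0],[-0.055,0.01,0.25,0,0,0],[-0.055,0.01,0.36,0,0,0],[-0.055,0.01,0.36,0,0,0],[-0.055,0.01,0.36,0,0,0]]}}

```text
clock: 42.55
position: [589.5, 154.1, 279.3]
eef_rot: [-2.212, -2.23, 0.001]
ft_force: [0.5, -0.1, -1.5]
width: 28.5
grip_force: 59.7
```

Call:
{"name": "step_arm", "arguments": {"deltas": [[0,0,0.04,0,0,0],[0,0,0.08,0,0,0],[0,0,0.12,0,0,0],[0,0,0.16,0,0,0],[0,0,0.2,0,0,0]]}}

```text
clock: 43.05
position: [589.5, 154.3, 255.3]
eef_rot: [-2.212, -2.231, 0.0]
ft_force: [0.6, 0.7, -1.2]
width: 28.6
grip_force: 59.7
```

```bash
python3 -c "
from h import *
st(); held()"
```

```text
t 43.05 tcp [589.5 154.3 255.3] z [-0.  0. -1.] yaxis deg 0.5 w 28.6 gf 59.7 F [ 0.6  0.7 -1.2] J [0.07 0.48 1.45 0.   1.21 0.06]
t 43.05 gf 59.7 w 28.6 n 449
rel lo/hi [[-19.0, -26.0, -223.0], [22.0, 17.0, 8.0]]
  dz -180 125 [   3.  -16. -160.]
  dz -150 39 [   2.   -3. -142.]
  dz -120 29 [  -0.   -1. -104.]
  dz -90 26 [  1.  -4. -77.]
  dz -60 27 [  3.  -7. -47.]
  dz -30 37 [  2. -10. -12.]
  dz 0 44 [ 2. -9.  6.]
```

Call:
{"name": "step_arm", "arguments": {"deltas": [[0,0,0.1,0,0,0],[0,0,0.2,0,0,0],[0,0,0.32,0,0,0],[0,0,0.44,0,0,0],[0,0,0.54,0,0,0]]}}

```text
clock: 43.6
position: [588.9, 154.2, 189.0]
eef_rot: [-2.211, -2.23, 0.002]
ft_force: [0.4, 1.0, -2.1]
width: 28.3
grip_force: 59.7
```

Call:
{"name": "step_arm", "arguments": {"deltas": [[0,0,0.03,0,0,0],[0,0,0.06,0,0,0],[0,0,0.08,0,0,0],[0,0,0.08,0,0,0]]}}

```text
clock: 44.0
position: [589.8, 154.3, 181.4]
eef_rot: [2.212, 2.231, 0.001]
ft_force: [0.8, -0.4, -1.4]
width: 28.4
grip_force: 59.7
```

Call:
{"name": "step_arm", "arguments": {"deltas": [[0,0,0.01,0,0,0],[0,0,0.02,0,0,0],[0,0,0.03,0,0,0],[0,0,0.03,0,0,0]]}}

```text
clock: 44.4
position: [589.8, 154.3, 178.0]
eef_rot: [2.212, 2.231, 0.001]
ft_force: [0.1, 0.6, -0.7]
width: 28.6
grip_force: 59.8
```

Call:
{"name": "step_arm", "arguments": {"deltas": [[0,0,0.01,0,0,0],[0,0,0.02,0,0,0],[0,0,0.02,0,0,0]]}}

```text
clock: 44.7
position: [591.0, 154.5, 177.7]
eef_rot: [2.21, 2.229, 0.005]
ft_force: [-1.3, -0.4, 9.0]
width: 28.4
grip_force: 61.0
```

Call:
{"name": "step_arm", "arguments": {"deltas": [[0,0,0.01,0,0,0],[0,0,0.01,0,0,0]]}}

```text
clock: 44.9
position: [591.6, 154.5, 177.6]
eef_rot: [2.209, 2.228, 0.007]
ft_force: [-2.0, -0.6, 13.3]
width: 27.9
grip_force: 61.5
```

```bash
python3 -c "
from h import *
st(); held()"
```

```text
t 44.9 tcp [591.6 154.5 177.6] z [ 0.006  0.001 -1.   ] yaxis deg 0.5 w 27.9 gf 61.5 F [-2.  -0.6 13.3] J [0.07 0.57 1.52 0.   1.04 0.06]
t 44.9 gf 61.5 w 27.9 n 374
rel lo/hi [[-21.0, -26.0, -147.0], [24.0, 21.0, 9.0]]
  dz -180 5 [ -18.  -15. -151.]
  dz -150 79 [   1.  -19. -134.]
  dz -120 90 [   0.  -18. -104.]
  dz -90 117 [  1.  -6. -78.]
  dz -60 24 [  3.  -4. -46.]
  dz -30 30 [  1.  -7. -15.]
  dz 0 29 [  1. -10.   7.]
```

On the floor, tilted about 4°. I'll take off the pressure, ease the grip, and right it with a small +y shift before letting go.

Call:
{"name": "step_arm", "arguments": {"deltas": [[0,0,-0.02,0,0,0],[0,0,-0.02,0,0,0]]}}

```text
clock: 45.15
position: [590.4, 154.4, 177.7]
eef_rot: [2.211, 2.23, 0.003]
ft_force: [0.7, -0.4, 6.8]
width: 28.8
grip_force: 60.7
```

Call:
{"name": "step_arm", "arguments": {"deltas": [[0,0,0,0,0,0],[0.02,0,0,0,0,0],[0.04,0,0,0,0,0],[0.06,0,0,0,0,0],[0.06,0,0,0,0,0]], "fingers": 37}}

```text
clock: 45.65
position: [590.5, 161.7, 177.2]
eef_rot: [2.21, 2.23, 0.003]
ft_force: [-1.2, -0.3, 5.0]
width: 31.5
grip_force: 6.8
```

```bash
python3 -c "
from h import *
st(); held()"
```

```text
t 45.65 tcp [590.5 161.7 177.2] z [ 0.002  0.    -1.   ] yaxis deg 0.5 w 31.5 gf 6.8 F [-1.2 -0.3  5. ] J [ 0.09  0.57  1.52 -0.    1.05  0.08]
t 45.65 gf 6.8 w 31.5 n 370
rel lo/hi [[-19.0, -33.0, -145.0], [24.0, 12.0, 9.0]]
  dz -180 3 [  -9.  -27. -151.]
  dz -150 71 [  -2.  -27. -134.]
  dz -120 92 [   1.  -26. -105.]
  dz -90 117 [  3. -12. -78.]
  dz -60 29 [  2.  -7. -44.]
  dz -30 28 [  2.  -7. -13.]
  dz 0 30 [  2. -10.   6.]
```

Call:
{"name": "step_arm", "arguments": {"deltas": [[0,0,0,0,0,0],[0,0,0,0,0,0],[0,0,0,0,0,0]], "fingers": 40}}

```text
clock: 46.0
position: [589.1, 161.4, 175.8]
eef_rot: [-2.211, -2.23, 0.001]
ft_force: [-0.5, -0.3, -0.0]
width: 34.4
grip_force: 0.0
```

Call:
{"name": "step_arm", "arguments": {"deltas": [[0,0,0,0,0,0],[0,0,0,0,0,0],[0,0,0,0,0,0],[0,0,0,0,0,0]], "fingers": 80}}

```text
clock: 46.4
position: [589.5, 161.4, 176.4]
eef_rot: [-2.212, -2.231, 0.0]
ft_force: [0.8, 0.1, 0.0]
width: 68.4
grip_force: 0.0
```

Call:
{"name": "step_arm", "arguments": {"deltas": [[0,0,-0.1,0,0,0],[0,0,-0.3,0,0,0],[0,0,-0.6,0,0,0],[0,0,-0.9,0,0,0],[0,0,-0.9,0,0,0]]}}

```text
clock: 46.9
position: [593.1, 161.9, 291.6]
eef_rot: [2.206, 2.225, 0.016]
ft_force: [0.7, -0.2, 1.0]
width: 68.8
grip_force: 0.0
```

Call:
{"name": "step_arm", "arguments": {"deltas": [[-0.05,-0.3,0,0,0,-0.061],[-0.1,-0.65,0,0,0,-0.061],[-0.18,-0.78,0,0,0,-0.061],[-0.18,-0.78,0,0,0,-0.061]], "fingers": 100}}

```text
clock: 47.3
position: [493.2, 138.6, 284.8]
eef_rot: [-2.107, -2.328, 0.003]
ft_force: [-0.6, -0.2, 0.5]
width: 85.5
grip_force: 0.0
```

```bash
python3 -c "
from h import *
st(); c=bot.capture('side'); rodat(c,(592,229),(112,210),30); rodat(c,(588,159),(112,210),30); rodat(c,(607,-9),r=30); t=bot.capture('top'); rods(t);allof(c,['short_1_head','short_1_foot']); print(move([404,118,100]))"
```

```text
t 47.3 tcp [493.2 138.6 284.8] z [-0.002 -0.    -1.   ] yaxis deg 5.7 w 85.5 gf 0.0 F [-0.6 -0.2  0.5] J [ 0.06  0.31  1.64 -0.    1.19 -0.04]
at (592, 229) 61 ([597.0, 220.0, 177.0], 'zmax', np.float64(192.0))
at (588, 159) 90 ([593.0, 154.0, 160.0], 'zmax', np.float64(191.0))
at (607, -9) 97 ([609.0, -16.0, 127.0], 'zmax', np.float64(143.0))
bright part: n 220 len 113.0 headend [403. 128.] ctr [408.  77.] ang 95.5 zmax 26.0
bright part: n 56 len 53.0 headend [ 424. -444.] ctr [ 398. -445.] ang 2.2 zmax 45.0
short_1_head 0.68 px 273 201 xyz [591. 155.  10.] depth [589. 136.  24.]
short_1_head 0.66 px 227 208 xyz [417. 121.  10.] depth [417. 113.  16.]
short_1_foot 0.49 px 228 231 xyz [424. -11.  10.] depth [423.  -5.   4.]
[-0.099 -0.797  1.539]
```

All three stand. On to the last short rod, head at about (404,118).

Call:
{"name": "step_arm", "arguments": {"deltas": [[-0.05,-0.35,0.3,0,0,0],[-0.1,-0.79,0.6,0,0,0],[-0.1,-0.79,1,0,0,0],[-0.1,-0.79,1,0,0,0]]}}

```text
clock: 47.9
position: [398.7, 117.5, 161.2]
eef_rot: [-2.103, -2.324, 0.01]
ft_force: [-0.4, 0.3, -0.8]
width: 85.7
grip_force: 0.0
```

Call:
{"name": "step_arm", "arguments": {"deltas": [[0,0,0.3,0,0,0],[0,0,0.6,0,0,0],[0,0,0.9,0,0,0],[0,0,0.9,0,0,0]]}}

```text
clock: 48.3
position: [401.6, 117.6, 52.2]
eef_rot: [-2.103, -2.324, 0.01]
ft_force: [-0.8, 0.0, 0.7]
width: 85.2
grip_force: 0.0
```

Call:
{"name": "step_arm", "arguments": {"deltas": [[0,0,0,0,0,0],[0,0,0,0,0,0]]}}

```text
clock: 48.5
position: [404.5, 117.8, 57.7]
eef_rot: [2.106, 2.328, 0.004]
ft_force: [0.4, -0.2, 0.2]
width: 85.5
grip_force: 0.0
```

```bash
python3 -c "
from h import *
st(); print(move([404.5,118,5])); rods(bot.capture('top')); c=bot.capture('side'); cv2.imwrite('pics/s9.png',cv2.resize(c['img'][120:260,190:320,::-1],None,fx=4,fy=4))"
```

```text
t 48.5 tcp [404.5 117.8  57.7] z [ 0.003  0.    -1.   ] yaxis deg 5.7 w 85.5 gf 0.0 F [ 0.4 -0.2  0.2] J [ 0.02  0.61  2.08  0.    0.45 -0.08]
[ 0.002 -0.002  0.439]
bright part: n 133 len 77.0 headend [406.  91.] ctr [410.  55.] ang 95.7 zmax 23.0
bright part: n 56 len 51.0 headend [ 422. -445.] ctr [ 398. -445.] ang 0.2 zmax 44.0
```

View pics/s9.png

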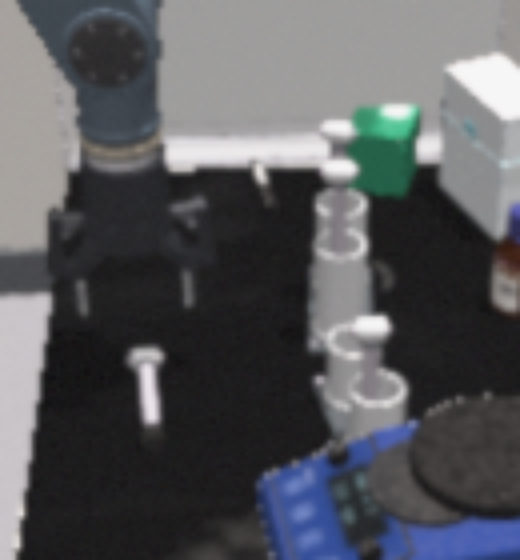

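The long rods (crop (338,130) and (338,170)) and the short one (372,327) stand. The last head (148,357) is between the fingers. Grip, lift and ease.

Call:
{"name": "step_arm", "arguments": {"deltas": [[0,0,0.2,0,0,0],[0,0,0.35,0,0,0],[0,0,0.44,0,0,0],[0,0,0.44,0,0,0],[0,0,0.44,0,0,0]]}}

```text
clock: 49.1
position: [403.4, 117.7, 4.4]
eef_rot: [2.107, 2.329, 0.001]
ft_force: [0.6, -0.6, -0.6]
width: 85.4
grip_force: 0.0
```

Call:
{"name": "step_arm", "arguments": {"deltas": [[0,0,0,0,0,0],[0,0,0,0,0,0],[0,0,0,0,0,0],[0,0,0,0,0,0],[0,0,0,0,0,0]], "fingers": 0}}

```text
clock: 49.6
position: [403.7, 117.7, 4.4]
eef_rot: [2.107, 2.329, 0.002]
ft_force: [0.2, 0.2, 8.1]
width: 29.0
grip_force: 58.6
```

Call:
{"name": "step_arm", "arguments": {"deltas": [[0,0,0,0,0,0],[0,0,0,0,0,0],[0,0,0,0,0,0]]}}

```text
clock: 49.9
position: [403.6, 117.7, 4.4]
eef_rot: [2.107, 2.329, 0.002]
ft_force: [0.3, 0.6, 7.9]
width: 29.1
grip_force: 58.6
```

Call:
{"name": "step_arm", "arguments": {"deltas": [[0,0,-0.15,0,0,0],[0,0,-0.4,0,0,0],[0,0,-0.7,0,0,0],[0,0,-1,0,0,0],[0,0,-1,0,0,0]]}}

```text
clock: 50.4
position: [405.2, 117.9, 127.0]
eef_rot: [2.103, 2.326, 0.009]
ft_force: [0.2, 0.5, -2.0]
width: 29.0
grip_force: 59.5
```

Call:
{"name": "step_arm", "arguments": {"deltas": [[0,0,-0.2,0,0,0],[0,0,-0.5,0,0,0],[0,0,-0.8,0,0,0],[0,0,-0.8,0,0,0],[0,0,-0.8,0,0,0]]}}

```text
clock: 50.9
position: [402.4, 117.7, 219.2]
eef_rot: [-2.107, -2.329, 0.0]
ft_force: [-0.6, -0.6, -1.2]
width: 29.0
grip_force: 59.7
```

Call:
{"name": "step_arm", "arguments": {"deltas": [[0,0,0,0,0,0],[0,0,0,0,0,0],[0,0,0,0,0,0],[0,0,0,0,0,0],[0,0,0,0,0,0]], "fingers": 36.7}}

```text
clock: 51.4
position: [402.8, 117.6, 219.2]
eef_rot: [-2.107, -2.329, 0.001]
ft_force: [0.3, 0.0, -1.9]
width: 31.6
grip_force: 11.7
```

Call:
{"name": "step_arm", "arguments": {"deltas": [[-0.08,0,0,0,0,0],[0,0,0,0,0,0],[-0.08,0,0,0,0,0],[0,0,0,0,0,0],[0,0,0,0,0,0]], "fingers": 37.1}}

```text
clock: 51.9
position: [402.8, 118.3, 219.7]
eef_rot: [-2.107, -2.329, -0.001]
ft_force: [0.2, 0.1, -1.5]
width: 31.7
grip_force: 5.4
```

```bash
python3 -c "
from h import *
st(); held()"
```

```text
t 51.9 tcp [402.8 118.3 219.7] z [-0.     0.001 -1.   ] yaxis deg 5.7 w 31.7 gf 5.4 F [ 0.2  0.1 -1.5] J [ 0.02  0.27  1.94  0.    0.94 -0.08]
t 51.9 gf 5.4 w 31.7 n 149
rel lo/hi [[-13.0, -16.0, -112.0], [21.0, 4.0, 9.0]]
  dz -120 25 [   3.   -2. -103.]
  dz -90 29 [  6.  -5. -75.]
  dz -60 27 [  5.  -7. -46.]
  dz -30 33 [  6.  -9. -14.]
  dz 0 35 [  4. -13.   6.]
```

Call:
{"name": "step_arm", "arguments": {"deltas": [[-0.05,0,0,0,0,0],[0,0,0,0,0,0],[0,0,0,0,0,0],[0,0,0,0,0,0],[0,0,0,0,0,0]], "fingers": 37.15}}

```text
clock: 52.45
position: [403.0, 117.7, 219.7]
eef_rot: [-2.107, -2.33, -0.0]
ft_force: [-0.4, -0.1, -0.9]
width: 31.5
grip_force: 4.6
```

```bash
python3 -c "
from h import *
st(); held()"
```

```text
t 52.45 tcp [403.  117.7 219.7] z [-0.  0. -1.] yaxis deg 5.7 w 31.5 gf 4.6 F [-0.4 -0.1 -0.9] J [ 0.02  0.27  1.94  0.    0.94 -0.08]
t 52.45 gf 4.6 w 31.5 n 155
rel lo/hi [[-12.0, -17.0, -111.0], [21.0, -0.0, 10.0]]
  dz -120 26 [   5.  -10. -101.]
  dz -90 25 [  6. -10. -74.]
  dz -60 31 [  6.  -9. -45.]
  dz -30 33 [  6.  -9. -15.]
  dz 0 40 [  3. -12.   6.]
```

Plumb. Firm grip, raise, and carry to low cup 1.

Call:
{"name": "step_arm", "arguments": {"deltas": [[0,0,0,0,0,0],[0,0,0,0,0,0],[0,0,0,0,0,0]], "fingers": 0}}

```text
clock: 52.8
position: [403.0, 117.7, 219.7]
eef_rot: [-2.108, -2.33, 0.0]
ft_force: [0.3, 0.5, -2.0]
width: 28.6
grip_force: 59.3
```

Call:
{"name": "step_arm", "arguments": {"deltas": [[0,0,-0.1,0,0,0],[0,0,-0.25,0,0,0],[0,0,-0.35,0,0,0],[0,0,-0.35,0,0,0]]}}

```text
clock: 53.2
position: [404.2, 117.7, 263.0]
eef_rot: [2.106, 2.328, 0.004]
ft_force: [0.9, -0.7, -1.9]
width: 28.9
grip_force: 59.5
```

Call:
{"name": "step_arm", "arguments": {"deltas": [[-0.1,0.08,0,0,0,0],[-0.25,0.2,0,0,0,0],[-0.42,0.35,0,0,0,0],[-0.55,0.47,0,0,0,0],[-0.6,0.55,0,0,0,0]]}}

```text
clock: 53.7
position: [477.5, 50.5, 260.7]
eef_rot: [-2.11, -2.328, 0.001]
ft_force: [-0.2, 0.1, -1.6]
width: 28.8
grip_force: 59.5
```

Call:
{"name": "step_arm", "arguments": {"deltas": [[0,0.2,0,0,0,0],[0,0.45,0,0,0,0],[0,0.7,0,0,0,0],[0,0.9,0,0,0,0],[0,0.98,0,0,0,0]]}}

```text
clock: 54.2
position: [594.8, 64.3, 260.5]
eef_rot: [-2.108, -2.33, -0.0]
ft_force: [-0.7, 0.9, -2.0]
width: 28.5
grip_force: 59.6
```

Call:
{"name": "step_arm", "arguments": {"deltas": [[0,0,0,0,0,0],[0,0,0,0,0,0],[0,0,0,0,0,0]]}}

```text
clock: 54.5
position: [591.3, 64.4, 261.4]
eef_rot: [-2.107, -2.329, 0.002]
ft_force: [-0.2, 0.1, -1.9]
width: 28.2
grip_force: 59.6
```

```bash
python3 -c "
from h import *
st(); held(); print(move([594,65,259]))"
```

```text
t 54.5 tcp [591.3  64.4 261.4] z [-0.002  0.    -1.   ] yaxis deg 5.7 w 28.2 gf 59.6 F [-0.2  0.1 -1.9] J [-0.08  0.45  1.47 -0.    1.21 -0.18]
t 54.5 gf 59.6 w 28.2 n 313
rel lo/hi [[-15.0, -33.0, -230.0], [16.0, 14.0, 9.0]]
  dz -120 36 [   2.  -10. -103.]
  dz -90 32 [  2.  -9. -75.]
  dz -60 41 [  2.  -7. -46.]
  dz -30 39 [  2.  -9. -13.]
  dz 0 45 [  4. -12.   6.]
[0.003 0.021 0.022]
```

Call:
{"name": "step_arm", "arguments": {"deltas": [[-0.01,0.01,0.1,0,0,0],[-0.01,0.01,0.25,0,0,0],[-0.01,0.01,0.4,0,0,0],[-0.01,0.01,0.5,0,0,0],[-0.01,0.01,0.5,0,0,0]]}}

```text
clock: 55.05
position: [592.4, 63.3, 199.4]
eef_rot: [-2.105, -2.327, 0.005]
ft_force: [0.6, -0.4, -1.3]
width: 28.8
grip_force: 59.6
```

Call:
{"name": "step_arm", "arguments": {"deltas": [[0,0,0.1,0,0,0],[0,0,0.2,0,0,0],[0,0,0.3,0,0,0],[0,0,0.42,0,0,0],[0,0,0.48,0,0,0]]}}

```text
clock: 55.55
position: [593.3, 63.4, 142.3]
eef_rot: [-2.106, -2.328, 0.002]
ft_force: [1.0, -0.0, -1.2]
width: 28.9
grip_force: 59.6
```

Call:
{"name": "step_arm", "arguments": {"deltas": [[0,0,0.05,0,0,0],[0,0,0.1,0,0,0],[0,0,0.12,0,0,0],[0,0,0.12,0,0,0]]}}

```text
clock: 55.95
position: [594.1, 63.3, 129.5]
eef_rot: [-2.107, -2.33, 0.0]
ft_force: [-0.0, 0.3, -1.6]
width: 28.7
grip_force: 59.6
```

Call:
{"name": "step_arm", "arguments": {"deltas": [[0,0,0.015,0,0,0],[0,0,0.03,0,0,0],[0,0,0.03,0,0,0]]}}

```text
clock: 56.25
position: [594.9, 63.1, 127.0]
eef_rot: [2.106, 2.329, 0.002]
ft_force: [-0.4, -0.0, 3.6]
width: 28.9
grip_force: 60.0
```

Call:
{"name": "step_arm", "arguments": {"deltas": [[0,0,0.01,0,0,0],[0,0,0.02,0,0,0],[0,0,0.02,0,0,0]]}}

```text
clock: 56.55
position: [595.8, 62.9, 126.8]
eef_rot: [2.105, 2.327, 0.004]
ft_force: [-2.6, -1.0, 12.7]
width: 28.4
grip_force: 61.2
```

```bash
python3 -c "
from h import *
st(); held()"
```

```text
t 56.55 tcp [595.8  62.9 126.8] z [ 0.004 -0.001 -1.   ] yaxis deg 5.7 w 28.4 gf 61.2 F [-2.6 -1.  12.7] J [-0.08  0.63  1.59 -0.    0.92 -0.18]
t 56.55 gf 61.2 w 28.4 n 180
rel lo/hi [[-19.0, -34.0, -97.0], [16.0, 11.0, 8.0]]
  dz -120 11 [ -9. -26. -95.]
  dz -90 72 [ -6. -23. -72.]
  dz -60 44 [ -5. -10. -56.]
  dz -30 29 [  1.  -8. -15.]
  dz 0 24 [  3. -11.   6.]
```

On the floor. Relieve, release, rise and withdraw.

Call:
{"name": "step_arm", "arguments": {"deltas": [[0,0,-0.025,0,0,0],[0,0,-0.025,0,0,0]]}}

```text
clock: 56.8
position: [594.3, 63.3, 127.1]
eef_rot: [2.107, 2.329, 0.001]
ft_force: [-0.4, -0.6, -0.8]
width: 28.6
grip_force: 59.7
```

Call:
{"name": "step_arm", "arguments": {"deltas": [[0,0,0,0,0,0],[0,0,0,0,0,0],[0,0,0,0,0,0]], "fingers": 40}}

```text
clock: 57.1
position: [594.1, 63.3, 126.4]
eef_rot: [-2.107, -2.329, 0.0]
ft_force: [0.2, 0.1, 0.3]
width: 34.4
grip_force: 0.0
```

Call:
{"name": "step_arm", "arguments": {"deltas": [[0,0,0,0,0,0],[0,0,0,0,0,0],[0,0,0,0,0,0],[0,0,0,0,0,0]], "fingers": 80}}

```text
clock: 57.5
position: [594.2, 63.3, 126.7]
eef_rot: [2.108, 2.33, 0.0]
ft_force: [-0.3, -0.0, 0.4]
width: 68.2
grip_force: 0.0
```

Call:
{"name": "step_arm", "arguments": {"deltas": [[0,0,-0.1,0,0,0],[0,0,-0.3,0,0,0],[0,0,-0.6,0,0,0],[0,0,-1,0,0,0],[0,0,-1,0,0,0]]}}

```text
clock: 58.0
position: [598.8, 63.1, 254.8]
eef_rot: [2.099, 2.321, 0.015]
ft_force: [1.3, -0.8, 0.2]
width: 68.1
grip_force: 0.0
```

Call:
{"name": "step_arm", "arguments": {"deltas": [[0,-0.3,-0.2,0,0,0],[-0.4,-0.6,-0.3,0,0,0],[-0.8,-0.95,-0.3,0,0,0],[-0.8,-0.95,-0.3,0,0,0],[-0.8,-0.95,-0.3,0,0,0]]}}

```text
clock: 58.5
position: [488.5, -45.5, 283.3]
eef_rot: [2.112, 2.325, -0.001]
ft_force: [0.3, 0.7, -0.7]
width: 68.2
grip_force: 0.0
```

```bash
python3 - <<'E'
from h import *
st(); c=bot.capture('side')
for xy,z in(((592,229),112),((588,159),112),((593.5,60),75),((607,-9),75)): rodat(c,xy,(z,210),30)
t=bot.capture('top'); rods(t); allof(c,['timer_mid'],8)
cv2.imwrite('pics/s10.png',cv2.resize(c['img'][110:330,190:400,::-1],None,fx=2.7,fy=2.7))
E
```

```text
t 58.5 tcp [488.5 -45.5 283.3] z [-0.    -0.001 -1.   ] yaxis deg 5.5 w 68.2 gf 0.0 F [ 0.3  0.7 -0.7] J [-0.32  0.28  1.7  -0.    1.17 -0.42]
at (592, 229) 94 ([597.0, 221.0, 166.0], 'zmax', np.float64(190.0))
at (588, 159) 21 ([606.0, 142.0, 130.0], 'zmax', np.float64(183.0))
at (593.5, 60) 92 ([596.0, 53.0, 129.0], 'zmax', np.float64(142.0))
at (607, -9) 96 ([609.0, -15.0, 127.0], 'zmax', np.float64(145.0))
bright part: n 59 len 51.0 headend [ 422. -442.] ctr [ 397. -444.] ang 4.3 zmax 41.0
timer_mid 0.74 px 280 290 xyz [ 585. -285.    8.] depth [ 585. -287.   11.]
```

View pics/s10.png

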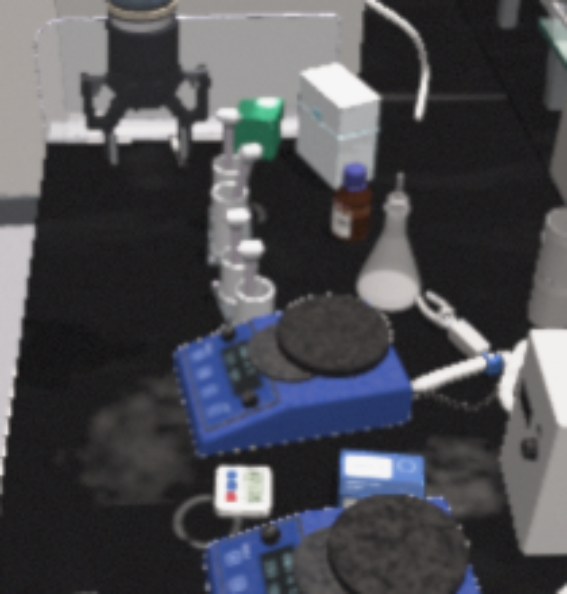

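The timer lies flat and all four rods are in cups, but the long rod in tall cup 2 (crop (250,152)) now leans to the right and towards the camera; something has knocked it. I'll measure it and right it.

```bash
python3 - <<'E'
from h import *
for n in('side','top'):
    c=bot.capture(n); W=cloud(c); g=c['img'].min(2)
    for lo,hi in((112,135),(135,155),(155,172),(172,205)):
        k=(W[...,2]>lo)&(W[...,2]<hi)&(abs(W[...,0]-600)<50)&(W[...,1]>95)&(W[...,1]<200)
        P=W[k]
        if len(P)>2: print(n,lo,hi,len(P),np.median(P,0).round(0),P.min(0).round(0),P.max(0).round(0))
    if n=='top': cv2.imwrite('pics/t11.png',cv2.resize(c['img'][180:240,170:290,::-1],None,fx=6,fy=6,interpolation=cv2.INTER_CUBIC))
E
```

```text
side 112 135 19 [607. 140. 124.] [600. 135. 112.] [614. 145. 134.]
side 135 155 19 [610. 138. 143.] [603. 132. 135.] [617. 144. 155.]
side 155 172 13 [617. 135. 162.] [609. 131. 155.] [624. 140. 172.]
side 172 205 42 [618. 132. 184.] [605. 120. 173.] [631. 142. 190.]
top 112 135 12 [597. 150. 126.] [593. 145. 117.] [600. 158. 133.]
top 135 155 9 [600. 149. 140.] [598. 144. 137.] [602. 155. 149.]
top 172 205 76 [611. 142. 183.] [597. 132. 172.] [627. 154. 190.]
```

View pics/t11.png

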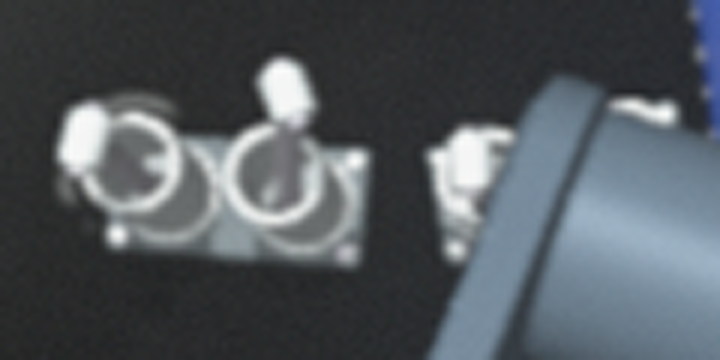

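The rod's head is at about (613,141), leaning about 10° with its foot still in the cup. I'll go above it.

Call:
{"name": "step_arm", "arguments": {"deltas": [[0.3,0.1,0,0,0,0],[0.75,0.3,0,0,0,0],[0.75,0.3,0,0,0,0]], "fingers": 100}}

```text
clock: 59.05
position: [518.4, 54.3, 282.5]
eef_rot: [-2.101, -2.335, -0.003]
ft_force: [1.0, -0.8, -0.5]
width: 85.3
grip_force: 0.0
```

Call:
{"name": "step_arm", "arguments": {"deltas": [[0.3,0.3,0,0,0,-0.06],[0.7,0.6,0,0,0,-0.11],[0.7,0.88,0,0,0,-0.11],[0.7,0.88,0,0,0,-0.11],[0.7,0.88,0,0,0,-0.11]]}}

```text
clock: 59.55
position: [613.9, 144.5, 281.5]
eef_rot: [-1.905, -2.496, 0.003]
ft_force: [-1.1, -0.3, -0.1]
width: 85.2
grip_force: 0.0
```

```bash
python3 - <<'E'
from h import *
st(); print(move([612.5,141,173])); c=bot.capture('side'); W=cloud(c)
for lo,hi in((135,155),(172,205)):
    k=(W[...,2]>lo)&(W[...,2]<hi)&(abs(W[...,0]-610)<40)&(W[...,1]>100)&(W[...,1]<180); P=W[k]; print(np.median(P,0).round(0),P.min(0).round(0),P.max(0).round(0))
E
```

```text
t 59.55 tcp [613.9 144.5 281.5] z [-0.002 -0.001 -1.   ] yaxis deg 15.3 w 85.2 gf 0.0 F [-1.1 -0.3 -0.1] J [ 0.05  0.49  1.36 -0.    1.3  -0.21]
[-0.025 -0.017  0.904]
[610. 138. 145.] [603. 134. 136.] [617. 144. 154.]
[618. 132. 183.] [605. 120. 175.] [631. 146. 192.]
```

Call:
{"name": "step_arm", "arguments": {"deltas": [[-0.04,0,0.3,0,0,0],[-0.04,0,0.55,0,0,0],[-0.04,0,0.75,0,0,0],[-0.04,0,0.88,0,0,0],[-0.04,0,0.88,0,0,0]]}}

```text
clock: 60.1
position: [612.0, 138.1, 174.7]
eef_rot: [-1.907, -2.49, 0.007]
ft_force: [0.2, -0.3, 0.2]
width: 84.7
grip_force: 0.0
```

Call:
{"name": "step_arm", "arguments": {"deltas": [[0,0,0,0,0,0],[0,0,0,0,0,0],[0,0,0,0,0,0]]}}

```text
clock: 60.4
position: [615.8, 138.9, 178.6]
eef_rot: [1.907, 2.494, 0.003]
ft_force: [-0.4, -0.7, 0.5]
width: 85.0
grip_force: 0.0
```

Call:
{"name": "step_arm", "arguments": {"deltas": [[0,0,0,0,0,0],[0,0,0,0,0,0],[0,0,0,0,0,0],[0,0,0,0,0,0],[0,0,0,0,0,0]], "fingers": 30}}

```text
clock: 60.9
position: [615.7, 139.0, 177.6]
eef_rot: [1.908, 2.495, 0.001]
ft_force: [0.7, -1.1, 3.0]
width: 26.7
grip_force: 50.5
```

```bash
python3 - <<'E'
from h import *
st(); held()
E
```

```text
t 60.9 tcp [615.7 139.  177.6] z [ 0.001 -0.    -1.   ] yaxis deg 15.2 w 26.7 gf 50.5 F [ 0.7 -1.1  3. ] J [ 0.05  0.6   1.47 -0.    1.07 -0.22]
t 60.9 gf 50.5 w 26.7 n 159
rel lo/hi [[-24.0, -17.0, -140.0], [15.0, 33.0, 9.0]]
  dz -150 17 [  -4.    0. -134.]
  dz -120 4 [ -24.   14. -103.]
  dz -90 47 [-13.   1. -74.]
  dz -60 27 [ -9.  -0. -45.]
  dz -30 28 [  0.  -5. -15.]
  dz 0 36 [ 4. -9.  7.]
```

Call:
{"name": "step_arm", "arguments": {"deltas": [[0,0,0,0,0,0],[0,0,0,0,0,0],[0,0,0,0,0,0]], "fingers": 35}}

```text
clock: 61.25
position: [615.4, 139.0, 177.3]
eef_rot: [1.908, 2.495, 0.001]
ft_force: [0.6, -0.5, 2.2]
width: 29.8
grip_force: 18.0
```

Call:
{"name": "step_arm", "arguments": {"deltas": [[0,0,0,0,0,0],[0,0,0,0,0,0],[0,0,0,0,0,0]], "fingers": 36.8}}

```text
clock: 61.55
position: [615.2, 139.0, 177.1]
eef_rot: [1.908, 2.495, 0.0]
ft_force: [0.0, -0.1, 2.9]
width: 31.7
grip_force: 5.5
```

```bash
python3 - <<'E'
from h import *
st(); held(); print(move([590,159,178]))
E
```

```text
t 61.55 tcp [615.2 139.  177.1] z [ 0. -0. -1.] yaxis deg 15.2 w 31.7 gf 5.5 F [ 0.  -0.1  2.9] J [ 0.05  0.6   1.47 -0.    1.07 -0.22]
t 61.55 gf 5.5 w 31.7 n 153
rel lo/hi [[-24.0, -15.0, -142.0], [16.0, 34.0, 9.0]]
  dz -150 18 [  -4.   -1. -131.]
  dz -90 51 [-12.   2. -73.]
  dz -60 25 [ -9.  -1. -46.]
  dz -30 27 [ -2.  -5. -14.]
  dz 0 30 [ 8. -9.  6.]
[ 0.216 -0.159 -0.007]
```

Call:
{"name": "step_arm", "arguments": {"deltas": [[0.04,-0.03,0,0,0,0],[0.08,-0.06,-0.005,0,0,0],[0.12,-0.09,-0.01,0,0,0],[0.16,-0.12,-0.015,0,0,0],[0.19,-0.15,-0.015,0,0,0]]}}

```text
clock: 62.1
position: [591.1, 156.9, 178.7]
eef_rot: [-1.908, -2.495, -0.0]
ft_force: [1.5, 0.6, 1.5]
width: 31.1
grip_force: 7.5
```

Call:
{"name": "step_arm", "arguments": {"deltas": [[0.02,-0.01,0,0,0,0],[0.025,-0.01,0,0,0,0],[0.025,-0.01,0,0,0,0]]}}

```text
clock: 62.4
position: [589.6, 159.0, 178.6]
eef_rot: [-1.908, -2.495, 0.001]
ft_force: [0.9, -0.9, 0.7]
width: 31.9
grip_force: 7.6
```

```bash
python3 - <<'E'
from h import *
st(); held()
E
```

```text
t 62.4 tcp [589.6 159.  178.6] z [-0.001 -0.    -1.   ] yaxis deg 15.2 w 31.9 gf 7.6 F [ 0.9 -0.9  0.7] J [ 0.08  0.57  1.52 -0.    1.05 -0.18]
t 62.4 gf 7.6 w 31.9 n 286
rel lo/hi [[-19.0, -30.0, -150.0], [22.0, 16.0, 9.0]]
  dz -180 5 [  -8.  -24. -152.]
  dz -150 49 [  -8.  -22. -135.]
  dz -120 46 [  -8.  -20. -106.]
  dz -90 102 [  1.  -8. -78.]
  dz -60 27 [  0.  -7. -46.]
  dz -30 29 [  3.  -8. -15.]
  dz 0 28 [  3. -11.   7.]
```

Nearly upright. I'll grip firmly, lift it a little inside the cup, and ease it so it hangs plumb before setting it down.

Call:
{"name": "step_arm", "arguments": {"deltas": [[0,0,0,0,0,0],[0,0,0,0,0,0],[0,0,0,0,0,0],[0,0,0,0,0,0]], "fingers": 0}}

```text
clock: 62.85
position: [589.9, 158.8, 179.1]
eef_rot: [1.909, 2.495, 0.0]
ft_force: [0.1, -0.3, 3.8]
width: 27.7
grip_force: 58.9
```

Call:
{"name": "step_arm", "arguments": {"deltas": [[0,0,-0.08,0,0,0],[0,0,-0.16,0,0,0],[0,0,-0.2,0,0,0],[0,0,-0.2,0,0,0]]}}

```text
clock: 63.25
position: [590.2, 159.0, 203.8]
eef_rot: [1.908, 2.495, 0.001]
ft_force: [-0.1, -0.4, -0.8]
width: 27.4
grip_force: 59.3
```

Call:
{"name": "step_arm", "arguments": {"deltas": [[0,0,0,0,0,0],[0,0,0,0,0,0],[0,0,0,0,0,0],[0,0,0,0,0,0],[0,0,0,0,0,0]], "fingers": 36.7}}

```text
clock: 63.75
position: [589.7, 158.9, 202.7]
eef_rot: [-1.908, -2.495, 0.0]
ft_force: [-0.2, 0.2, -1.5]
width: 31.3
grip_force: 7.9
```

```bash
python3 - <<'E'
from h import *
st(); held()
E
```

```text
t 63.75 tcp [589.7 158.9 202.7] z [-0. -0. -1.] yaxis deg 15.2 w 31.3 gf 7.9 F [-0.2  0.2 -1.5] J [ 0.08  0.54  1.5   0.    1.1  -0.18]
t 63.75 gf 7.9 w 31.3 n 320
rel lo/hi [[-19.0, -29.0, -172.0], [23.0, 16.0, 8.0]]
  dz -180 44 [  -8.  -23. -162.]
  dz -150 44 [ -10.  -21. -135.]
  dz -120 108 [   2.   -8. -104.]
  dz -90 25 [ -0.  -6. -77.]
  dz -60 27 [  3.  -7. -43.]
  dz -30 29 [  3.  -9. -14.]
  dz 0 43 [  2. -13.   7.]
```

Call:
{"name": "step_arm", "arguments": {"deltas": [[0,0,0,0,0,0],[0,0,0,0,0,0],[0,0,0,0,0,0]], "fingers": 0}}

```text
clock: 64.1
position: [589.8, 158.9, 202.9]
eef_rot: [1.909, 2.495, 0.0]
ft_force: [-0.3, 0.1, -3.0]
width: 27.8
grip_force: 59.2
```

Call:
{"name": "step_arm", "arguments": {"deltas": [[0,0,0.06,0,0,0],[0,0,0.12,0,0,0],[0,0,0.17,0,0,0],[0,0,0.18,0,0,0],[0,0,0.18,0,0,0]]}}

```text
clock: 64.6
position: [589.5, 158.8, 180.6]
eef_rot: [-1.908, -2.495, 0.001]
ft_force: [-0.2, 0.2, -1.6]
width: 27.3
grip_force: 59.3
```

Call:
{"name": "step_arm", "arguments": {"deltas": [[0,0,0.01,0,0,0],[0,0,0.02,0,0,0],[0,0,0.025,0,0,0]]}}

```text
clock: 64.9
position: [590.5, 158.9, 179.2]
eef_rot: [1.907, 2.494, 0.002]
ft_force: [-0.2, -1.2, 3.3]
width: 27.6
grip_force: 60.1
```

Call:
{"name": "step_arm", "arguments": {"deltas": [[0,0,0.01,0,0,0],[0,0,0.01,0,0,0]]}}

```text
clock: 65.1
position: [591.2, 158.9, 179.1]
eef_rot: [1.906, 2.493, 0.004]
ft_force: [-0.5, -0.2, 6.5]
width: 27.5
grip_force: 60.5
```

Call:
{"name": "step_arm", "arguments": {"deltas": [[0,0,0,0,0,0],[0,0,0,0,0,0],[0,0,0,0,0,0]], "fingers": 36.8}}

```text
clock: 65.4
position: [591.0, 159.0, 178.5]
eef_rot: [1.907, 2.493, 0.004]
ft_force: [0.5, -0.4, 5.3]
width: 31.7
grip_force: 7.6
```

Call:
{"name": "step_arm", "arguments": {"deltas": [[0,0,-0.005,0,0,0],[0,0,-0.005,0,0,0],[0,0,-0.005,0,0,0]], "fingers": 40}}

```text
clock: 65.7
position: [589.4, 158.9, 177.2]
eef_rot: [-1.908, -2.495, 0.001]
ft_force: [-0.2, -0.0, 0.1]
width: 34.0
grip_force: 0.0
```

Call:
{"name": "step_arm", "arguments": {"deltas": [[0,0,0,0,0,0],[0,0,0,0,0,0],[0,0,0,0,0,0],[0,0,0,0,0,0]], "fingers": 80}}

```text
clock: 66.1
position: [589.8, 158.9, 177.6]
eef_rot: [-1.908, -2.495, 0.0]
ft_force: [0.3, 0.0, 0.2]
width: 68.3
grip_force: 0.0
```

Call:
{"name": "step_arm", "arguments": {"deltas": [[0,0,-0.1,0,0,0],[0,0,-0.3,0,0,0],[0,0,-0.6,0,0,0],[0,0,-1,0,0,0],[0,0,-1,0,0,0]]}}

```text
clock: 66.6
position: [594.2, 159.4, 306.4]
eef_rot: [1.901, 2.486, 0.018]
ft_force: [0.4, -0.1, 1.3]
width: 68.1
grip_force: 0.0
```

Call:
{"name": "step_arm", "arguments": {"deltas": [[0,-0.4,0,0,0,0],[0,-0.9,0,0,0,0],[0,-1,0,0,0,0],[0,-1,0,0,0,0]]}}

```text
clock: 67.0
position: [470.4, 127.2, 298.3]
eef_rot: [-1.908, -2.494, 0.002]
ft_force: [0.4, -0.3, -0.4]
width: 68.4
grip_force: 0.0
```

```bash
cat > chk.py <<'E'
from h import *
st(); c=bot.capture('side'); W=cloud(c)
for (x,y),rim,top in(((592,229),112,170),((588,159),112,170),((593.5,60),78,118),((607,-9),78,118)):
    near=(abs(W[...,0]-x-5)<35)&(W[...,1]>y-42)&(W[...,1]<y+22)
    lo=W[near&(W[...,2]>rim)&(W[...,2]<(rim+top)/2)]; hi=W[near&(W[...,2]>top+2)&(W[...,2]<top+35)]
    print((x,y),'shaft',np.median(lo,0).round(0),len(lo),'head',np.median(hi,0).round(0),len(hi),'top',hi[:,2].max().round(0) if len(hi) else None)
allof(c,['timer_mid'],8); allof(c,['flask'])
E
python3 chk.py
```

```text
t 67.0 tcp [470.4 127.2 298.3] z [-0.002 -0.    -1.   ] yaxis deg 15.2 w 68.4 gf 0.0 F [ 0.4 -0.3 -0.4] J [ 0.03  0.26  1.68 -0.    1.2  -0.23]
(592, 229) shaft [601. 222. 124.] 5 head [597. 220. 182.] 40 top 189.0
(588, 159) shaft [586. 156. 125.] 25 head [588. 155. 183.] 36 top 192.0
(593.5, 60) shaft [594.  53.  91.] 15 head [597.  53. 134.] 55 top 143.0
(607, -9) shaft [607. -16.  90.] 18 head [609. -16. 135.] 54 top 142.0
timer_mid 0.85 px 277 289 xyz [ 576. -279.    8.] depth [ 576. -285.   15.]
flask 0.81 px 333 216 xyz [808.  66.   0.] depth [796.  20.  38.]
flask 0.29 px 277 152 xyz [631. 538.   0.] depth [608. 219. 186.]
```

All four rods now stand plumb with their heads up. One settled recheck, then I hand in.

Call:
{"name": "step_arm", "arguments": {"deltas": [[0,0,0,0,0,0],[0,0,0,0,0,0],[0,0,0,0,0,0],[0,0,0,0,0,0],[0,0,0,0,0,0]]}}

```text
clock: 67.65
position: [474.2, 127.5, 297.5]
eef_rot: [-1.908, -2.495, 0.0]
ft_force: [-0.7, -0.0, -0.3]
width: 68.6
grip_force: 0.0
```

```bash
python3 chk.py && python3 -c "
from h import *
print(bot.hand_in())"
```

```text
t 67.65 tcp [474.2 127.5 297.5] z [-0.  0. -1.] yaxis deg 15.2 w 68.6 gf 0.0 F [-0.7 -0.  -0.3] J [ 0.03  0.27  1.67  0.    1.2  -0.23]
(592, 229) shaft [601. 225. 123.] 5 head [597. 220. 184.] 39 top 189.0
(588, 159) shaft [586. 157. 125.] 24 head [586. 154. 183.] 38 top 189.0
(593.5, 60) shaft [594.  54.  93.] 14 head [597.  53. 135.] 53 top 145.0
(607, -9) shaft [608. -15.  88.] 18 head [609. -15. 135.] 54 top 144.0
timer_mid 0.54 px 279 290 xyz [ 581. -284.    8.] depth [ 581. -291.   16.]
timer_mid 0.48 px 279 190 xyz [618. 229.   8.] depth [604.  51. 135.]
flask 0.64 px 332 217 xyz [801.  58.   0.] depth [791.  17.  34.]
the job is handed in; nothing more can be done
None
```

Job handed in at 67.65 s: the timer lies flat between the hotplates, both long rods stand in the tall stand and both short rods in the low stand, the flask is still in place, one long rod found leaning in its cup was set upright again, and I viewed 15 pictures, one over the limit of 14.

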